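Set up, brush out and close the slide-staining jars

ROBOT

A 6-joint arm with a two-finger parallel gripper is mounted at the origin on the work surface. World frame = base frame: x ahead of the robot, y to its left, z up, the work surface at z = 0. Lengths are in m, angles in rad, forces in N, time in s.
With the tool pointing down it reaches from about 0.375 to 0.9 m from the base axis. Payload 3.1 kg.
Tool frame: the origin (TCP) lies midway between the tips of the shut fingers; the grasp point (between the pads) lies 19 mm behind it; z points along the fingers, y is the line along which they close (so a half turn about z gives the same grasp; the last joint's range is limited). The gripper opens to 87 mm and grips with 3 to 60 N. Pads are 19 mm wide; open, the fingers measure 117 mm over their backs; the gripper's body (75 mm by 190 mm) begins 51 mm behind the grasp point.
Start: joints at [1.083, 0.527, 1.433, -0, 1.181, -0.178], TCP at [0.19, 0.595, 0.223] pointing down, gripper open.
Joint ranges: [-3.08, 3.08], [-0.75, 2.2], [0.22, 2.44], [-1.43, 4.57], [0, 2.65], [-2.85, 2.85]. Speed limits (rad/s): [2.79, 2.79, 3.14, 3.14, 3.14, 3.14].

INTERFACE

Orientations are given as a unit quaternion [x, y, z, w].
In Python, from rig import robot gives the robot as it stands. The module is installed in compiled form; this text tells all that it offers.
- The arm moves only by the tool play_rows, never from a script. Its arguments are lists of equal length, an entry for each row: "gripper": the closure, from -1 (fully open) to 1 (shut); "delta_pos": the shift along the tool's x, y, z in cm, a list of three; "turn": the turn, a rotation vector about the tool's x, y, z in rad, a list of three. A call has 1 to 12 rows; each row is the pose to reach, as a shift and turn from the pose commanded when the call began, along the tool's axes at that moment; what a row does not reach only later rows make up. A row lasts 1/8 s, in which the tool goes at most 62.5 mm and 10.7 degrees, less where a joint would pass 70% of its speed; a pose out of reach is approached as far as the arm can. A call with a gripper value outside its range is refused whole. The fingers move at their own pace and stop on an object; "squeeze" is the grip in N (left out, the last holds). Time passes only in rows, so rows that repeat a pose let the fingers close. It gives the time, the measured TCP pose, the force, the opening and the grip force at its end, in the units of the state.
- robot.get_obs(): the state, without advancing time (a new reading comes with each control period).
- robot.camera(name): name is "side" or "top"; returns a dict with "color" (480x640x3 uint8, red, green, blue), "vfov" (degrees; the focal length in pixels is half the picture's height over the tangent of half this angle, whatever the lens; pixels are square), "cx", "cy" (the principal point, pixels), "R" (3x3) and "t" (3): a world point X has camera coordinates R X + t. Camera axes: x right, y down, z forward; pixel columns grow to the right and rows downward; lengths in m; the calibration is good to about 2 mm. A picture is of the moment at which its call begins. There is no depth.
- robot.hand_in(): hands the job in; it is judged then, once.
The state is a dict: "time": time; "q": joint angles; "joint_velocities": joint speeds; "joint_torque": joint torques, N m; "position": TCP position; "tool_rot": TCP orientation; "ft_force": force on the tool from outside, world axes, zero at the start; "moment": the same for the moment, N m; "grip_width": finger opening in m; "grip_force": force on a finger pad.
Only numpy, scipy, OpenCV 4.12 (cv2) and the standard library are available. Lean on these libraries where they do the work, as an engineer would, in place of code of your own. Each camera call takes 0.05 s, during which the arm holds its last target. There are 200 camera calls.

TASK

Get the slide-staining line ready: first stand every white jar that is on the bench flat and square, fully home in the rack pocket of its own size. Then take the bottle brush and, with the jars in the rack, brush each one out, right down to its floor, up most of the way to the mouth and down to the floor again, taking the larger jars before the smaller ones (they go from clean rinse to dirty stain, so no dye is carried back). Finally stand the brush back in its stand, bristles down, close each jar in the rack with its own lid, and leave the bottle, the card terminal and the slide box alone.

Things in the scene. Friction and masses are not known exactly. Their poses are not given: they have to be found in the camera images.
- jar_large: the large slide-staining jar (rinse jar; may be absent): open-topped upright rectangular jar of plain white plastic, 58 mm (its x) by 70 mm (its y) by 96 mm high, walls and floor 3 mm thick, hollow and empty. Loose, standing upright on the bench at the start, turned any way up to 0.6 rad. Origin: centre of its underside, z up. Best gripped over the 58 mm width near the rim. About 170 g.
- jar_medium: the medium slide-staining jar (fixer jar; may be absent): open-topped upright rectangular jar of plain white plastic, 50 mm (its x) by 60 mm (its y) by 80 mm high, walls and floor 3 mm thick, hollow and empty. Loose, standing upright on the bench at the start, turned any way up to 0.6 rad. Origin: centre of its underside, z up. Best gripped over the 50 mm width near the rim. About 130 g.
- jar_small: the small slide-staining jar (stain jar; may be absent): open-topped upright rectangular jar of plain white plastic, 42 mm (its x) by 52 mm (its y) by 64 mm high, walls and floor 3 mm thick, hollow and empty. Loose, standing upright on the bench at the start, turned any way up to 0.6 rad. Origin: centre of its underside, z up. Best gripped over the 42 mm width near the rim. About 90 g.
- lid_large: the large jar's lid (left unused if its jar is absent), loose: white plastic plate 58 (x) by 70 (y) by 3 mm, under it a plug 46 by 58 by 5 mm that drops into the jar's mouth (3 mm play a side), on top a grip bar 34 (x) by 14 (y) by 24 mm high, from 8 to 32 mm above the origin. Origin: centre of the plug's underside, z up; 91 mm above the jar's underside when closed. 40 g.
- lid_medium: the medium jar's lid (left unused if its jar is absent), loose: white plastic plate 50 (x) by 60 (y) by 3 mm, under it a plug 38 by 48 by 5 mm that drops into the jar's mouth (3 mm play a side), on top a grip bar 34 (x) by 14 (y) by 24 mm high, from 8 to 32 mm above the origin. Origin: centre of the plug's underside, z up; 75 mm above the jar's underside when closed. 32 g.
- lid_small: the small jar's lid (left unused if its jar is absent), loose: white plastic plate 42 (x) by 52 (y) by 3 mm, under it a plug 30 by 40 by 5 mm that drops into the jar's mouth (3 mm play a side), on top a grip bar 34 (x) by 14 (y) by 24 mm high, from 8 to 32 mm above the origin. Origin: centre of the plug's underside, z up; 59 mm above the jar's underside when closed. 25 g.
- rack: the staining rack, fixed: black plastic block 98 (x) by 270 (y) by 26 mm high, steel loops 20 mm long at its ends. In a row along its y from the +y end: large, medium, small rectangular pocket, 20 mm deep, each 4 mm longer and wider than its jar (mouth bevelled 2 mm); a seated jar's x lies along the rack's x, either way round. Origin: centre of its underside, on the bench (z = 0).
- pocket_large (a point): centre of the floor of the large jar's pocket, 6 mm above the bench; the underside of a seated large jar rests here. Its axes are the rack's.
- pocket_medium (a point): centre of the floor of the medium jar's pocket, 6 mm above the bench; the underside of a seated medium jar rests here. Its axes are the rack's.
- pocket_small (a point): centre of the floor of the small jar's pocket, 6 mm above the bench; the underside of a seated small jar rests here. Its axes are the rack's.
- brush: the bottle brush, 60 g, loose, upright in its stand: bristles 32 mm across (stiff core 24 mm) and 75 mm long at the bottom, 6 mm wire stem, black square handle 18 by 18 mm from 132 to 210 mm above the bristle end, its faces square to the brush's x and y. Origin: centre of the bristle end, z up along the handle.
- brush_grip (a point): middle of the brush's handle, 185 mm above the bristle end: where to grip it.
- brush_stand: the brush stand, fixed: steel tube of 35 mm bore widening to 45 mm at the mouth on a round weighted foot 92 mm across; mouth 82 mm above the bench, inner floor 12 mm above the bench. Origin: centre of its underside, on the bench.
- stand_floor (a point): centre of the inner floor of the brush stand's tube, where the bristle end rests.
- reagent_bottle: bystander: closed amber glass bottle, 60 mm across, 140 mm high, loose. Origin: centre of its underside.
- card_terminal: bystander: black card terminal lying on the bench, 135 by 72 by 38 mm, loose. Origin: centre of its underside.
- slide_box: bystander: small closed blue box of slides, 88 by 34 by 34 mm, loose. Origin: centre of its underside.
Mind the look-alikes: they are no part of the job. Leave any yellow look-alike of the jar_small alone. Leave any pink look-alike of the lid_small alone.

How it is judged:
By the outcome, as a careful person would: the job done as asked, in the order asked, and still so for the second after the job is handed in, with the robot touching nothing.
Of jar_large, jar_medium, jar_small only 2 to 3 are there at a start; the rules pass over those that are not, and their reading is None.
At some moment in a run one of jar_large, jar_medium, jar_small may be knocked a few centimetres aside while the robot is not near it.
It also fails if it takes over 210 s, if anything falls off the work surface, if the arm or the gripper's body presses on something with over 40 N, if the wrist force passes 120 N, or if a joint passes its speed limit or range.

## Working session

There is one attempt and no reset: what is moved stays moved. The work goes in short steps, Python scripts to look and compute and a tool call to move; the robot and the scene stay as the last step left them, time stands still between calls to the robot, and variables do not carry over. Pictures are saved under pics/ and viewed, at most 14 in all, crops included, and the job is handed in when it is done.

Besides the shell and the picture viewer there is one more tool, called after "Call:" by a JSON object that holds its "name" and its "arguments", one argument or row to a line. play_rows: Moves the arm, as the interface text tells. Its arguments: {"type":"object","properties":{"gripper":{"type":"array","items":{"type":"number"}},"delta_pos":{"type":"array","items":{"type":"array","items":{"type":"number"}}},"turn":{"type":"array","items":{"type":"array","items":{"type":"number"}}},"squeeze":{"type":"number"}},"required":["gripper","delta_pos","turn"]}

```bash
mkdir -p pics; cat > h.py <<'E'
import numpy as np, cv2
from rig import robot
def shot(n,f=None):
    c=robot.camera(n)
    if f: cv2.imwrite('pics/'+f,c['color'][:,:,::-1])
    return c
def ray(c,u,v):
    f=240/np.tan(np.radians(c['vfov'])/2)
    R=np.array(c['R']);t=np.array(c['t'])
    return -R.T@t, R.T@np.array([(u-c['cx'])/f,(v-c['cy'])/f,1.])
def plane(c,u,v,z):
    o,d=ray(c,u,v); return o+d*(z-o[2])/d[2]
def proj(c,X):
    f=240/np.tan(np.radians(c['vfov'])/2)
    p=np.array(c['R'])@np.array(X)+np.array(c['t']); return np.array([c['cx']+f*p[0]/p[2],c['cy']+f*p[1]/p[2]])
def tri(c1,p1,c2,p2):
    o1,d1=ray(c1,*p1);o2,d2=ray(c2,*p2)
    A=np.stack([d1,-d2],1);s=np.linalg.lstsq(A,o2-o1,rcond=None)[0]
    a,b=o1+s[0]*d1,o2+s[1]*d2
    return (a+b)/2,np.linalg.norm(a-b)
E
python3 - <<'E'
from h import *
for n in('top','side'):
    c=shot(n,n+'0.png'); o,_=ray(c,0,0); print(n,c['vfov'],c['cx'],c['cy'],o.round(3),np.round(c['R'],3).tolist())
print(robot.get_obs())
E
```

```text
top 52.799550451754286 316.75239814806764 240.23091388503914 [ 0.348 -0.085  1.249] [[-0.015, -1.0, -0.009], [-0.981, 0.016, -0.195], [0.195, 0.006, -0.981]]
side 56.07416304305667 324.92682705953166 246.05651164889954 [0.507 0.667 0.766] [[-0.998, -0.063, 0.0], [-0.04, 0.636, -0.77], [0.048, -0.769, -0.638]]
{'time': 0.1, 'q': array([ 1.08351915e+00,  5.28395792e-01,  1.43380106e+00, -4.28557566e-06,
        1.18139697e+00, -1.78497451e-01]), 'joint_velocities': array([-0.00027152, -0.00091262, -0.00065808,  0.00012561,  0.00167922,
        0.00026579]), 'joint_torque': array([-3.85542689e-04, -4.40987456e+01, -1.77148998e+01,  6.35144580e-02,
        5.34125953e-02, -3.02882540e-05]), 'position': array([0.18958573, 0.5948439 , 0.22164706]), 'tool_rot': array([ 1.53776367e-01,  9.88105170e-01, -9.46304989e-04, -3.25092204e-04]), 'ft_force': array([ 0.43473365, -0.5918224 , -0.09431417]), 'moment': array([ 0.03909237,  0.01818489, -0.0450971 ]), 'grip_force': 0.0, 'grip_width': 0.08705668774628147}
```

View pics/top0.png

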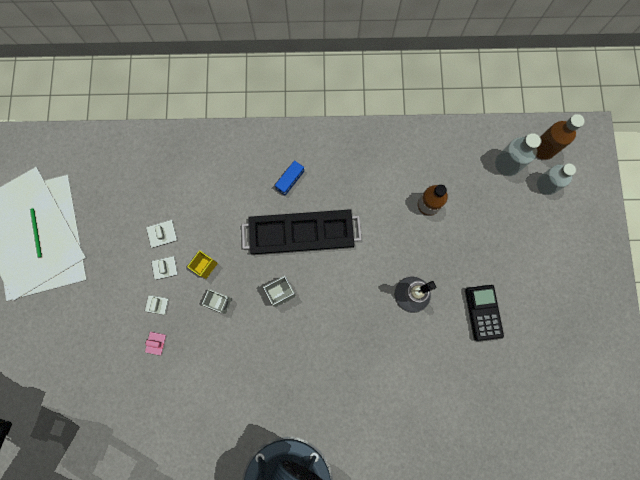

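View pics/side0.png

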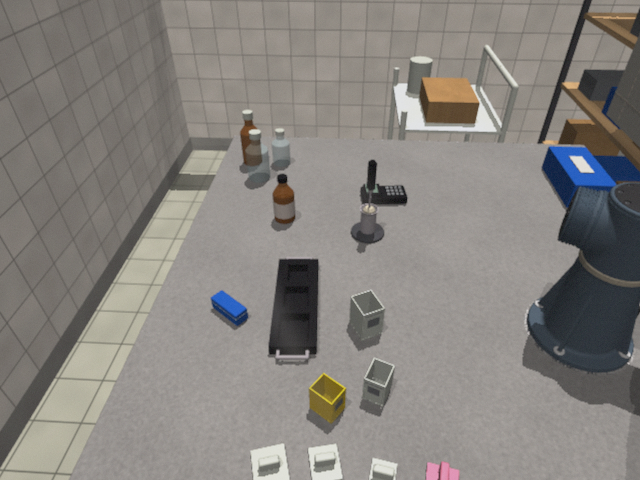

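```bash
cat > p.py <<'E'
from h import *
a=cv2.imread('pics/top0.png');b=cv2.imread('pics/side0.png')
A=cv2.resize(a[250:320,190:300],None,fx=7,fy=7,interpolation=cv2.INTER_CUBIC)[:,:400*2][:, :770]
B=cv2.resize(b[280:420,300:410],None,fx=5,fy=5,interpolation=cv2.INTER_CUBIC)
cv2.imwrite('pics/cropA.png',cv2.resize(a[250:320,190:300],None,fx=7,fy=7,interpolation=cv2.INTER_CUBIC))
out=np.zeros((560,790,3),np.uint8)
out[:,:440]=cv2.resize(b[280:420,300:410],(440,560),interpolation=cv2.INTER_CUBIC)
t=cv2.resize(a[215:325,190:300][30:],(350,255),interpolation=cv2.INTER_CUBIC); out[:255,440:]=t
t=cv2.resize(a[215:355,135:225],(194,302),interpolation=cv2.INTER_CUBIC); out[258:,440:634]=t
cv2.imwrite('pics/crop1.png',out)
E
python3 p.py
```

```text
(no output)
```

View pics/crop1.png

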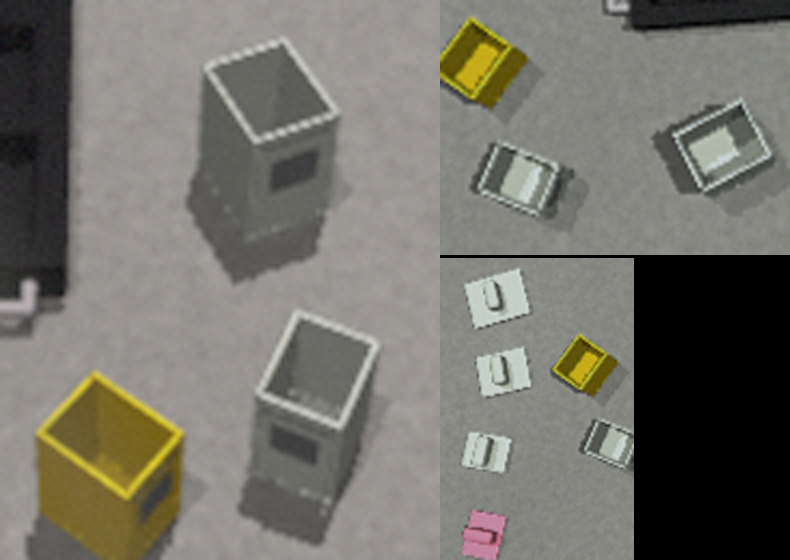

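```bash
cat > m.py <<'E'
from h import *
T=robot.camera('top');S=robot.camera('side')
# top px (ccw order), side px
def go(name,tp,sp,h):
    tc=np.mean(tp,0);sc=np.mean(sp,0)
    print(name,'tri',*tri(T,tc,S,sc))
    for c,p in((T,tp),(S,sp)):
        Q=np.array([plane(c,u,v,h)[:2] for u,v in p]);e=np.roll(Q,-1,0)-Q
        print(' plane ctr',Q.mean(0).round(4),'edges',np.linalg.norm(e,axis=1).round(4),'ang',np.degrees(np.arctan2(e[:,1],e[:,0])).round(1))
go('A',[(262.9,288),(284.9,276.4),(294.6,293.6),(274.2,304.9)],[(364.5,315.5),(351.2,297),(371.2,290),(385,308.2)],.08)
go('B',[(207.3,289.9),(227.4,295.2),(221.7,312.1),(201.9,302.4)],[(364.5,378),(375,358),(394.5,366.2),(383.7,386)],.064)
# lids white blobs, rack
for c,n in((T,'top'),(S,'side')):
    im=c['color'].astype(int);
    w=((im.min(2)>175)&(im.max(2)-im.min(2)<30)).astype(np.uint8)
    k,l,st,ce=cv2.connectedComponentsWithStats(w)
    for i in range(1,k):
        if 60<st[i,4]<3000 and (n=='top' and st[i,0]<310 and 200<st[i,1]<340 and st[i,0]>130 or n=='side' and st[i,1]>420):
            r=cv2.minAreaRect(np.argwhere(l==i)[:,::-1].astype(np.float32)); print(n,'white',st[i],ce[i].round(1),np.round(r[0],1),np.round(r[1],1),round(r[2],1))
im=T['color'].astype(int);k=(im.max(2)<60).astype(np.uint8);k[:200]=0;k[265:]=0;k[:,:235]=0;k[:,370:]=0
r=cv2.minAreaRect(np.argwhere(k>0)[:,::-1].astype(np.float32));print('rack',r);
Q=[plane(T,u,v,.026)[:2] for u,v in cv2.boxPoints(r)];print(np.round(Q,4))
E
python3 m.py
```

```text
A tri [0.45818951 0.01448366 0.07560643] 0.00019498607296769763
 plane ctr [0.458  0.0141] edges [0.0599 0.0481 0.0558 0.0494] ang [ -62.8 -151.   118.2   33.8]
 plane ctr [0.4585 0.018 ] edges [0.0569 0.0483 0.0575 0.0476] ang [ -60.9 -151.1  118.4   28.1]
B tri [0.43882391 0.17376694 0.06229555] 0.0014565927413317682
 plane ctr [0.4395 0.1733] edges [0.0515 0.0428 0.0546 0.0327] ang [-105.4  162.3   63.7  -22.1]
 plane ctr [0.4382 0.1746] edges [0.0491 0.039  0.0482 0.0369] ang [-113.9  155.7   63.5  -22.9]
top white [147 220  29  28 451] [160.9 233.2] [160.9 233.4] [20.6 26.9] 73.6
top white [152 256  25  23 326] [163.8 267.3] [163.8 267.5] [18.3 23.3] 77.0
top white [146 296  22  18 208] [155.9 304. ] [156.1 304.4] [19.8 15.8] 10.3
side white [250 443  40  37 916] [269.7 461.3] [268.8 463.6] [36.5 36. ] 81.0
side white [308 444  35  36 779] [324.9 461.5] [324.6 462.8] [35.9 30.4] 81.5
side white [369 458  29  22 343] [382.6 466.7] [382.9 470.4] [25.7 21.9] 10.3
rack ((302.0126953125, 231.6776580810547), (38.11717224121094, 110.21918487548828), 85.91438293457031)
[[ 0.6573  0.1061]
 [ 0.6736 -0.1809]
 [ 0.5726 -0.1848]
 [ 0.5567  0.0977]]
```

```bash
python3 - <<'E'
from h import *
a=cv2.imread('pics/top0.png');b=cv2.imread('pics/side0.png')
g=lambda x:np.clip((x.astype(float)/255)**.5*255*1.3,0,255).astype(np.uint8)
out=np.zeros((600,790,3),np.uint8)
out[:300,:780]=g(cv2.resize(a[205:255,238:368],None,fx=6,fy=6,interpolation=cv2.INTER_CUBIC))
t=b[250:370,262:332]; t=cv2.rotate(t,cv2.ROTATE_90_CLOCKWISE)  # 120 wide,70 tall
out[300:,:514]=g(cv2.resize(t,(514,300),interpolation=cv2.INTER_CUBIC))
t=b[150:250,340:420]; out[300:,520:760]=cv2.resize(t,(240,300),interpolation=cv2.INTER_CUBIC)
cv2.imwrite('pics/crop2.png',out)
E
```

```text
(no output)
```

View pics/crop2.png

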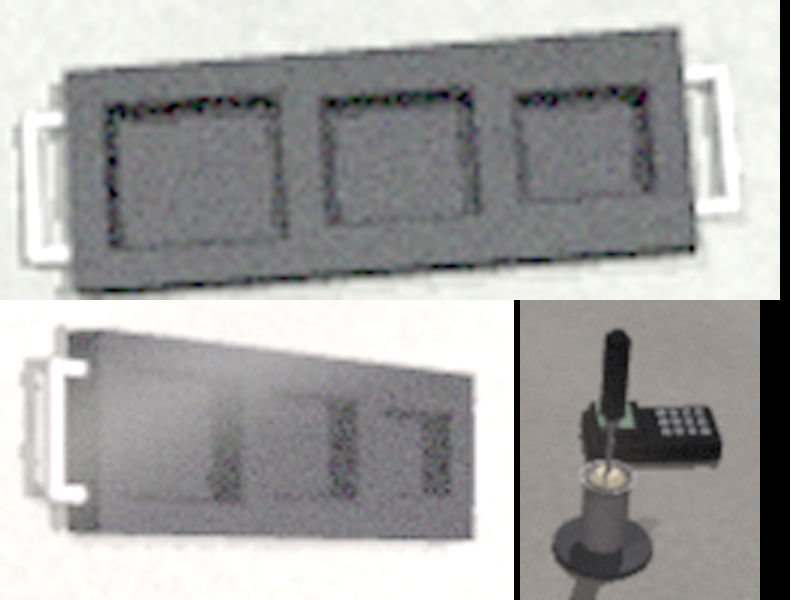

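```bash
python3 - <<'E'
from h import *
T=robot.camera('top');S=robot.camera('side')
tp=lambda p:(238+p[0]/6-.5,205+p[1]/6-.5)
sp=lambda p:(262+p[1]/4.286-.5,370-p[0]/4.283-.5)
def s(n,c,f,P,z):
    Q=np.array([plane(c,*f(p),z)[:2] for p in P]);e=np.roll(Q,-1,0)-Q
    print(n,Q.mean(0).round(4),np.linalg.norm(e,axis=1).round(4),np.degrees(np.arctan2(e[:,1],e[:,0])).round(1)); return Q.mean(0)
s('rackT',T,tp,[(66,72),(680,28),(693,243),(78,283)],.026)
s('L',T,tp,[(106,103),(278,95),(288,238),(112,245)],.026)
s('M',T,tp,[(320,98),(470,90),(478,213),(328,222)],.026)
s('S',T,tp,[(515,92),(646,85),(655,190),(525,200)],.026)
s('rackS',S,sp,[(100,335),(473,375),(473,538),(100,530)],.026)
b=cv2.imread('pics/top0.png')
# stand/brush: side px
q=lambda x,y:(340+(x-520)/3-.5,150+(y-300)/3-.5)
print('mouth',plane(S,*q(606,480),.082).round(4),'foot',plane(S,*q(603,548),.012).round(4),'handle top px',q(617,335))
for z in (.0,.012,.082): print(plane(T,416,292,z).round(4))
# amber cap, etc: handle dark blob in top
im=T['color'].astype(int)[270:320,385:445];
for y in range(5,40,2): print(270+y,''.join('%4d'%v for v in im[y,:,1][5:55:1]))
E
```

```text
rackT [ 0.618  -0.0371] [0.2676 0.0953 0.264  0.0934] [ -86.7 -178.3   92.9    3.9]
L [0.613 0.042] [0.0746 0.0633 0.0756 0.0628] [ -88.2 -176.2   91.4    2.9]
M [ 0.6179 -0.0456] [0.0651 0.0545 0.0646 0.0549] [ -87.8 -177.2   92.6    3.4]
S [ 0.6228 -0.1261] [0.0568 0.0466 0.0561 0.0479] [ -87.8 -176.7   93.6    4.2]
rackS [ 0.46   -0.0459] [0.2695 0.0946 0.2698 0.0924] [ -92.8 -176.4   86.7    3.6]
mouth [ 0.4544 -0.315   0.082 ] foot [ 0.4529 -0.3078  0.012 ] handle top px (371.8333333333333, 161.16666666666666)
[ 0.4567 -0.3315  0.    ]
[ 0.4556 -0.3291  0.012 ]
[ 0.4496 -0.3153  0.082 ]
275  132 137 135 132 134 141 145 139 136 134 135 133 138 137 138 137 138 135 132 132 132 130 134 133 138 140 139 134 131 132 133 135 136 136 139 135 134 135 133 133 138 136 134 136 133 132 132 134 132 132
277  137 137 135 133 134 136 140 141 141 138 135 141 139 133 129 129  93  84  62  60  61  62  66  58  57  69  63  95 123 128 135 136 137 133 139 137 136 135 130 134 138 133 135 129 132 129 131 132 127 130
279  137 139 138 134 134 137 139 143 140 127 126 127  83  48  59  64  68  68  66  65  65  6
[... 2488 characters left out ...]
5  65  63  65  67  64  64  65  57  57  76 122 124 125 129 133 131 135 134 137 132 134
305  135 139 139 138 135 133 135 104  66  48  64  69  68  69  70  73  73  70  76  75  73  68  66  68  64  69  68  65  68  66  67  68  64  63  57  59  65  97 112 113 125 134 134 135 134 137 133 138 136 138
307  129 136 137 139 141 136 135 133 139 105  83  55  58  71  70  70  69  69  73  75  75  76  67  64  67  67  66  64  66  66  62  64  62  56  66  90 116 123 119 118 113 113 124 130 135 132 131 132 135 134
309  133 133 131 137 135 141 136 139 134 130 139 149 101  76  64  54  65  65  68  76  72  74  70  75  73  73  74  65  66  65  63  68  73  86 116 119 119 118 117 116 120 115 112 132 135 135 135 132 137 138
```

```bash
cat > go.py <<'E'
import sys
from h import *
from scipy.spatial.transform import Rotation as Ro
def go(x,y,z,phi):
    o=robot.get_obs();R=Ro.from_quat(o['tool_rot']).as_matrix()
    ph=np.degrees(np.arctan2(R[1,0],R[0,0]))
    d=R.T@(np.array([x,y,z])-o['position'])*100
    w=Ro.from_matrix(R.T@Ro.from_euler('xz',[180,phi]).as_matrix() if 0 else R.T@np.array([[np.cos(np.radians(phi)),np.sin(np.radians(phi)),0],[np.sin(np.radians(phi)),-np.cos(np.radians(phi)),0],[0,0,-1]]).T.T).as_rotvec()
    print('t',round(o['time'],2),'pos',o['position'].round(4),'phi',ph.round(2),'F',o['ft_force'].round(1),'w',round(o['grip_width'],4),'gf',round(o['grip_force'],1)); print('  delta cm',d.round(2),'turn',w.round(3))
if __name__=='__main__': 
    a=list(map(float,sys.argv[1:])); 
    for i in range(0,len(a),4): go(*a[i:i+4])
E
python3 go.py .4388 .1738 .15 65.7; python3 - <<'E'
from h import *
S=robot.camera('side')
sp=lambda p:(262+(p[1]-300)/4.286-.5,370-p[0]/4.283-.5)
Q=np.array([plane(S,*sp(p),.026)[:2] for p in [(100,335),(473,375),(473,538),(100,530)]]);e=np.roll(Q,-1,0)-Q
print(Q.mean(0),np.linalg.norm(e,axis=1),np.degrees(np.arctan2(e[:,1],e[:,0])))
E
```

```text
t 0.3 pos [0.1898 0.5952 0.2222] phi 162.31 F [0.3 0.2 1.4] w 0.0871 gf 0.0
  delta cm [-36.53 -32.58   7.24] turn [-1.000e-03  0.000e+00  1.686e+00]
[ 0.61779404 -0.03596182] [0.26785768 0.09460267 0.26785687 0.09234663] [ -85.96764223 -176.40004165   93.54977737    3.5957896 ]
```

Call:
{"name": "play_rows", "arguments": {
  "gripper": [-0.6, -0.6, -0.6, -0.6, -0.6, -0.6, -0.6, -0.6, -0.6, -0.6, -0.6, -0.6],
  "delta_pos": [
    [-36.5, -32.6, 7.2],
    [-36.5, -32.6, 7.2],
    [-36.5, -32.6, 7.2],
    [-36.5, -32.6, 7.2],
    [-36.5, -32.6, 7.2],
    [-36.5, -32.6, 7.2],
    [-36.5, -32.6, 7.2],
    [-36.5, -32.6, 7.2],
    [-36.5, -32.6, 7.2],
    [-36.5, -32.6, 7.2],
    [-36.5, -32.6, 7.2],
    [-36.5, -32.6, 7.2]
  ],
  "turn": [
    [0, 0, 1.686],
    [0, 0, 1.686],
    [0, 0, 1.686],
    [0, 0, 1.686],
    [0, 0, 1.686],
    [0, 0, 1.686],
    [0, 0, 1.686],
    [0, 0, 1.686],
    [0, 0, 1.686],
    [0, 0, 1.686],
    [0, 0, 1.686],
    [0, 0, 1.686]
  ],
  "squeeze": 20
}}

```text
time: 1.85
position: [0.4382, 0.1747, 0.1507]
tool_rot: [0.839, 0.544, 0.0, 0.0]
ft_force: [0.0, 0.6, -1.0]
grip_width: 0.0697
grip_force: 0.0
```

```bash
python3 go.py .4388 .1738 .031 65.7; python3 -c "
from h import *
a=shot('top');b=shot('side')
o=np.zeros((560,790,3),np.uint8)
o[:360,:]=cv2.resize(a['color'][230:330,135:355,::-1],(790,360),interpolation=cv2.INTER_CUBIC)
o[360:,:]=0
s=cv2.resize(b['color'][280:480,240:420,::-1],(504,560),interpolation=cv2.INTER_CUBIC)
cv2.imwrite('pics/s1.png',s)
"
```

```text
t 1.85 pos [0.4382 0.1747 0.1507] phi 65.89 F [ 0.   0.6 -1. ] w 0.0697 gf 0.0
  delta cm [-0.05  0.09 11.97] turn [ 0.    -0.     0.003]
```

View pics/s1.png

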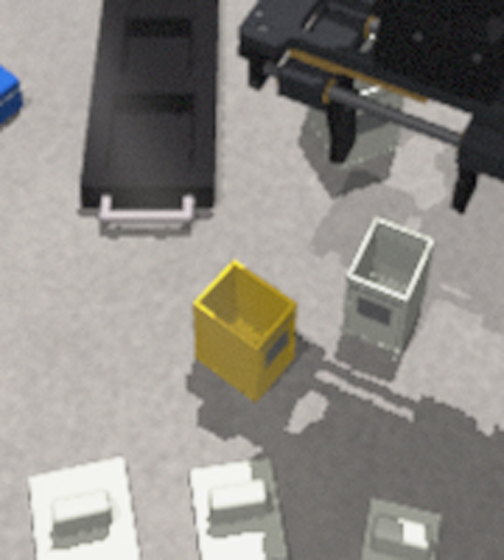

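Call:
{"name": "play_rows", "arguments": {
  "gripper": [-0.6, -0.6, -0.6, -0.6, -0.6, 0.3, 0.3, 0.3, 0.3, 0.3, 0.3],
  "delta_pos": [
    [0, 0.1, 5],
    [0, 0.1, 9],
    [0, 0.1, 12],
    [0, 0.1, 12],
    [0, 0.1, 12],
    [0, 0.1, 12],
    [0, 0.1, 12],
    [0, 0.1, 12],
    [0, 0.1, 12],
    [0, 0.1, 12],
    [0, 0.1, 12]
  ],
  "turn": [
    [0, 0, 0],
    [0, 0, 0],
    [0, 0, 0],
    [0, 0, 0],
    [0, 0, 0],
    [0, 0, 0],
    [0, 0, 0],
    [0, 0, 0],
    [0, 0, 0],
    [0, 0, 0],
    [0, 0, 0]
  ],
  "squeeze": 20
}}

```text
time: 3.32
position: [0.4396, 0.1735, 0.031]
tool_rot: [0.84, 0.542, 0.0, 0.0]
ft_force: [-0.0, 0.2, 6.3]
grip_width: 0.0417
grip_force: 20.0
```

```bash
python3 go.py .623 -.125 .16 93.4; python3 -c "
from h import *
S=robot.camera('side');print(proj(S,[.4382,.1747,.1507]))"
```

```text
t 3.33 pos [0.4396 0.1735 0.031 ] phi 65.7 F [-0.   0.2  6.3] w 0.0417 gf 20.0
  delta cm [-19.66  29.   -12.89] turn [ 0.    -0.    -0.483]
[383.39868792 341.71884511]
```

Call:
{"name": "play_rows", "arguments": {
  "gripper": [0.3, 0.3, 0.3, 0.3, 0.3, 0.3, 0.3, 0.3, 0.3, 0.3, 0.3, 0.3],
  "delta_pos": [
    [0, 0, -5],
    [0, 0, -10],
    [0, 0, -13],
    [-5, 7, -13],
    [-10, 14, -13],
    [-14, 20, -13],
    [-17, 25, -13],
    [-19.7, 29, -13],
    [-19.7, 29, -13],
    [-19.7, 29, -13],
    [-19.7, 29, -13],
    [-19.7, 29, -13]
  ],
  "turn": [
    [0, 0, 0],
    [0, 0, 0],
    [0, 0, 0],
    [0, 0, -0.1],
    [0, 0, -0.2],
    [0, 0, -0.3],
    [0, 0, -0.4],
    [0, 0, -0.483],
    [0, 0, -0.483],
    [0, 0, -0.483],
    [0, 0, -0.483],
    [0, 0, -0.483]
  ]
}}

```text
time: 4.88
position: [0.6217, -0.1238, 0.1602]
tool_rot: [0.685, 0.728, -0.0, -0.001]
ft_force: [0.3, 0.4, -0.8]
grip_width: 0.0421
grip_force: 20.0
```

```bash
python3 go.py .623 -.125 .036 93.4; python3 -c "
from h import *
a=shot('top');b=shot('side')
s=cv2.resize(b['color'][180:340,240:440,::-1],(700,560),interpolation=cv2.INTER_CUBIC)
cv2.imwrite('pics/s2.png',s)
for c in (a,b):
  print(proj(c,[.6230,-.125,.026]),proj(c,[.623,-.125,.194]))
"
```

```text
t 4.88 pos [ 0.6217 -0.1238  0.1602] phi 93.45 F [ 0.3  0.4 -0.8] w 0.0421 gf 20.0
  delta cm [-0.14  0.15 12.42] turn [-0.002 -0.001  0.001]
[334.62523561 228.01437349] [336.69277448 211.60327803]
[297.51435975 271.30851101] [294.53148946 214.52959136]
```

View pics/s2.png

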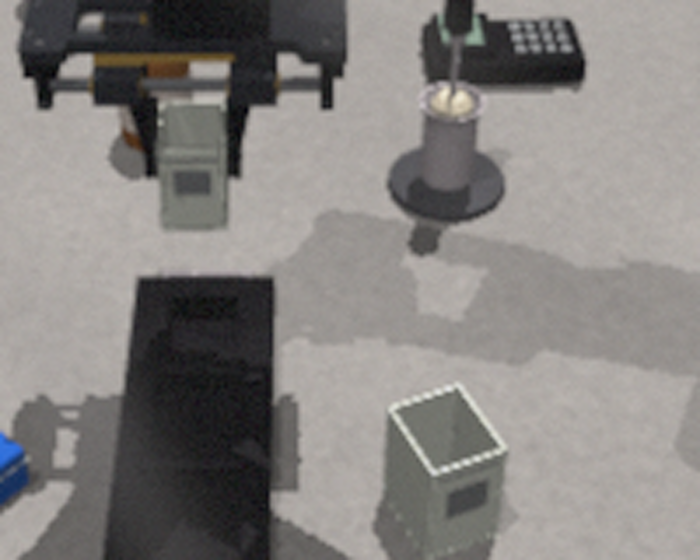

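```bash
python3 -c "
from h import *
b=shot('side')
for u,v in((161,228),(225,230)): print(plane(b,240+u/3.5-.5,180+v/3.5-.5,.129))
for u,v in((158,155),(227,155)): print(plane(b,240+u/3.5-.5,180+v/3.5-.5,.193))
"; python3 go.py .623 -.125 .036 93.4
```

```text
[ 0.64307959 -0.09968446  0.129     ]
[ 0.60229023 -0.10024972  0.129     ]
[ 0.64027689 -0.09163776  0.193     ]
[ 0.59857112 -0.0942633   0.193     ]
t 5.03 pos [ 0.6223 -0.1242  0.1607] phi 93.46 F [-0.6 -0.2 -0.9] w 0.042 gf 20.0
  delta cm [-0.09  0.07 12.47] turn [-0.    -0.     0.001]
```

Call:
{"name": "play_rows", "arguments": {
  "gripper": [0.3, 0.3, 0.3, 0.3, 0.3, 0.3, 0.3, 0.3, 0.3],
  "delta_pos": [
    [-0.05, 0.07, 4],
    [-0.05, 0.07, 8],
    [-0.05, 0.07, 9.5],
    [-0.05, 0.07, 10.2],
    [-0.05, 0.07, 10.7],
    [-0.05, 0.07, 11.2],
    [-0.05, 0.07, 11.7],
    [-0.05, 0.07, 12.1],
    [-0.05, 0.07, 12.3]
  ],
  "turn": [
    [0, 0, 0],
    [0, 0, 0],
    [0, 0, 0],
    [0, 0, 0],
    [0, 0, 0],
    [0, 0, 0],
    [0, 0, 0],
    [0, 0, 0],
    [0, 0, 0]
  ]
}}

```text
time: 6.15
position: [0.6236, -0.1259, 0.0373]
tool_rot: [0.686, 0.728, 0.0, 0.0]
ft_force: [-1.2, -0.2, -0.3]
grip_width: 0.0422
grip_force: 20.0
```

```bash
python3 go.py .623 -.125 .036 93.4
```

```text
t 6.15 pos [ 0.6236 -0.1259  0.0373] phi 93.38 F [-1.2 -0.2 -0.3] w 0.0422 gf 20.0
  delta cm [ 0.09 -0.05  0.13] turn [ 0.  0. -0.]
```

Call:
{"name": "play_rows", "arguments": {
  "gripper": [0.3, 0.3, -0.5, -0.5, -0.5, -0.5, -0.5, -0.65, -0.65, -0.65, -0.65, -0.65],
  "delta_pos": [
    [0, 0, 0.12],
    [0, 0, 0.12],
    [0, 0, 0.1],
    [0, 0, 0.1],
    [0, 0, 0.1],
    [0, 0, -5],
    [0, 0, -10],
    [4, -4, -13],
    [9, -9, -13],
    [13, -13, -13],
    [15.1, -15.7, -13],
    [15.1, -15.7, -13]
  ],
  "turn": [
    [0, 0, 0],
    [0, 0, 0],
    [0, 0, 0],
    [0, 0, 0],
    [0, 0, 0],
    [0, 0, 0],
    [0, 0, 0],
    [0, 0, -0.1],
    [0, 0, -0.2],
    [0, 0, -0.3],
    [0, 0, -0.435],
    [0, 0, -0.435]
  ]
}}

```text
time: 7.65
position: [0.4546, 0.0176, 0.1676]
tool_rot: [0.512, 0.859, -0.0, -0.001]
ft_force: [0.4, -0.0, 0.3]
grip_width: 0.0716
grip_force: 0.0
```

```bash
python3 -c "
from h import *
a=shot('top');b=shot('side')
s=cv2.resize(b['color'][200:400,240:440,::-1],(600,600),interpolation=cv2.INTER_CUBIC)
cv2.imwrite('pics/s3.png',s)
"; python3 go.py .458 .016 .046 118.3
```

```text
t 7.75 pos [0.459  0.0155 0.168 ] phi 118.29 F [-0.6 -0.7  0. ] w 0.0713 gf 0.0
  delta cm [ 0.11 -0.08 12.2 ] turn [ 0.002  0.002 -0.   ]
```

View pics/s3.png

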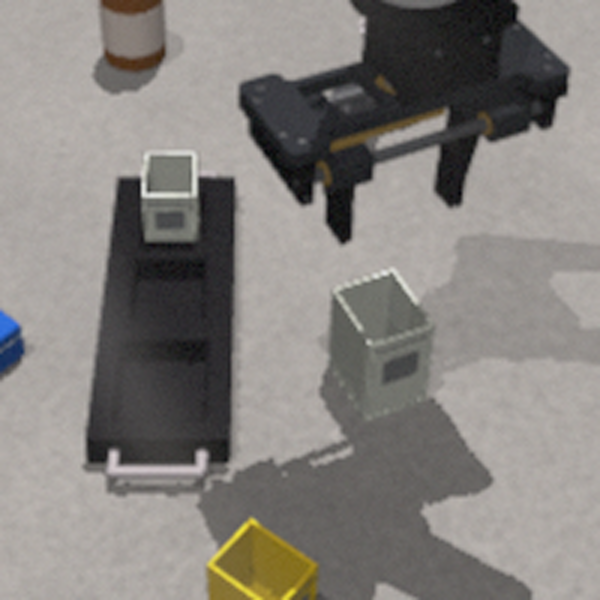

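Call:
{"name": "play_rows", "arguments": {
  "gripper": [-0.65, -0.65, -0.65, -0.65, -0.65, 0.2, 0.2, 0.2, 0.2, 0.2, 0.2],
  "delta_pos": [
    [0.1, 0, 5],
    [0.1, 0, 9],
    [0.1, 0, 12.2],
    [0.1, 0, 12.2],
    [0.1, 0, 12.2],
    [0.1, 0, 12.2],
    [0.1, 0, 12.2],
    [0.1, 0, 12.2],
    [0.1, 0, 12.2],
    [0.1, 0, 12.2],
    [0.1, 0, 12.2]
  ],
  "turn": [
    [0, 0, 0],
    [0, 0, 0],
    [0, 0, 0],
    [0, 0, 0],
    [0, 0, 0],
    [0, 0, 0],
    [0, 0, 0],
    [0, 0, 0],
    [0, 0, 0],
    [0, 0, 0],
    [0, 0, 0]
  ]
}}

```text
time: 9.12
position: [0.4579, 0.0165, 0.0462]
tool_rot: [0.513, 0.859, 0.0, 0.001]
ft_force: [0.2, -0.6, 6.3]
grip_width: 0.0498
grip_force: 19.9
```

```bash
python3 go.py .6183 -.0456 .18 93.4
```

```text
t 9.12 pos [0.4579 0.0165 0.0462] phi 118.31 F [ 0.2 -0.6  6.3] w 0.0498 gf 19.9
  delta cm [-13.09  11.19 -13.35] turn [0.001 0.001 0.435]
```

Call:
{"name": "play_rows", "arguments": {
  "gripper": [0.2, 0.2, 0.2, 0.2, 0.2, 0.2, 0.2, 0.2, 0.2, 0.2, 0.2],
  "delta_pos": [
    [0, 0, -5],
    [0, 0, -10],
    [0, 0, -13.4],
    [-4, 3.5, -13.4],
    [-8, 7, -13.4],
    [-11, 9.5, -13.4],
    [-13.1, 11.2, -13.4],
    [-13.1, 11.2, -13.4],
    [-13.1, 11.2, -13.4],
    [-13.1, 11.2, -13.4],
    [-13.1, 11.2, -13.4]
  ],
  "turn": [
    [0, 0, 0],
    [0, 0, 0],
    [0, 0, 0],
    [0, 0, 0.1],
    [0, 0, 0.2],
    [0, 0, 0.3],
    [0, 0, 0.435],
    [0, 0, 0.435],
    [0, 0, 0.435],
    [0, 0, 0.435],
    [0, 0, 0.435]
  ]
}}

```text
time: 10.5
position: [0.6173, -0.0452, 0.1797]
tool_rot: [0.686, 0.728, -0.0, -0.0]
ft_force: [0.2, 0.5, -2.6]
grip_width: 0.05
grip_force: 19.9
```

```bash
python3 -c "
from h import *
b=shot('side')
s=cv2.resize(b['color'][180:330,250:390,::-1],(560,600),interpolation=cv2.INTER_CUBIC)
cv2.imwrite('pics/s4.png',s)
# auto: bottom near corners of gray jar
print(proj(b,[.6438,-.0156-.0,.132]),proj(b,[.5938,-.0186,.132]))
"; python3 go.py .6183 -.0456 .052 93.4
```

```text
[279.81875465 269.1854349 ] [303.93627747 269.23269503]
t 10.55 pos [ 0.6175 -0.0453  0.1797] phi 93.42 F [-0.7  0.8 -0.5] w 0.0501 gf 19.9
  delta cm [-0.04  0.08 12.77] turn [-0. -0.  0.]
```

View pics/s4.png

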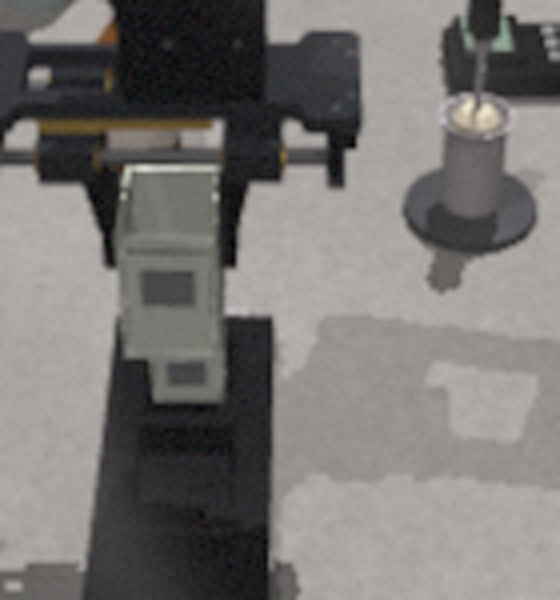

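Call:
{"name": "play_rows", "arguments": {
  "gripper": [0.2, 0.2, 0.2, 0.2, 0.2, 0.2, 0.2, 0.2, 0.2, 0.2],
  "delta_pos": [
    [-0.03, 0.08, 4],
    [-0.03, 0.08, 8],
    [-0.03, 0.08, 9.7],
    [-0.03, 0.08, 10.3],
    [-0.03, 0.08, 10.8],
    [-0.03, 0.08, 11.3],
    [-0.03, 0.08, 11.8],
    [-0.03, 0.08, 12.3],
    [-0.03, 0.08, 12.6],
    [-0.03, 0.08, 12.6]
  ],
  "turn": [
    [0, 0, 0],
    [0, 0, 0],
    [0, 0, 0],
    [0, 0, 0],
    [0, 0, 0],
    [0, 0, 0],
    [0, 0, 0],
    [0, 0, 0],
    [0, 0, 0],
    [0, 0, 0]
  ]
}}

```text
time: 11.8
position: [0.6201, -0.0468, 0.0595]
tool_rot: [0.686, 0.728, 0.001, 0.002]
ft_force: [-9.6, -0.8, 22.2]
grip_width: 0.0494
grip_force: 20.0
```

```bash
python3 go.py .45 -.32 .28 93.4
```

```text
t 11.8 pos [ 0.6201 -0.0468  0.0595] phi 93.38 F [-9.6 -0.8 22.2] w 0.0494 gf 20.0
  delta cm [-26.32 -18.51 -22.06] turn [ 0.004  0.002 -0.   ]
```

Call:
{"name": "play_rows", "arguments": {
  "gripper": [0.2, 0.2, 0.2, 0.2, 0.2, 0.2, 0.2],
  "delta_pos": [
    [0, 0, -1.2],
    [0, -0.2, -1.2],
    [0, -0.2, -1.2],
    [0, -0.2, -0.8],
    [0, -0.2, -0.5],
    [0, -0.2, -0.3],
    [0, -0.2, -0.3]
  ],
  "turn": [
    [0, 0, 0],
    [0, 0, 0],
    [0, 0, 0],
    [0, 0, 0],
    [0, 0, 0],
    [0, 0, 0],
    [0, 0, 0]
  ]
}}

```text
time: 12.68
position: [0.6167, -0.046, 0.056]
tool_rot: [0.686, 0.728, -0.0, -0.0]
ft_force: [0.8, 0.0, -1.6]
grip_width: 0.0496
grip_force: 20.0
```

```bash
python3 go.py .6183 -.0456 .052 93.4;python3 -c "
from h import *
b=shot('side');a=shot('top')
s=np.hstack([cv2.resize(b['color'][220:320,260:340,::-1],(400,500),interpolation=cv2.INTER_CUBIC),cv2.resize(a['color'][195:265,270:340,::-1],(400,500),interpolation=cv2.INTER_CUBIC)])
s=np.clip((s/255.)**.6*255,0,255)
cv2.imwrite('pics/s5.png',s)
"
```

```text
t 12.68 pos [ 0.6167 -0.046   0.056 ] phi 93.38 F [ 0.8  0.  -1.6] w 0.0496 gf 20.0
  delta cm [0.03 0.16 0.4 ] turn [-0.001 -0.    -0.   ][ WARN:0@3.345] global loadsave.cpp:1063 imwrite_ Unsupported depth image for selected encoder is fallbacked to CV_8U.
```

View pics/s5.png

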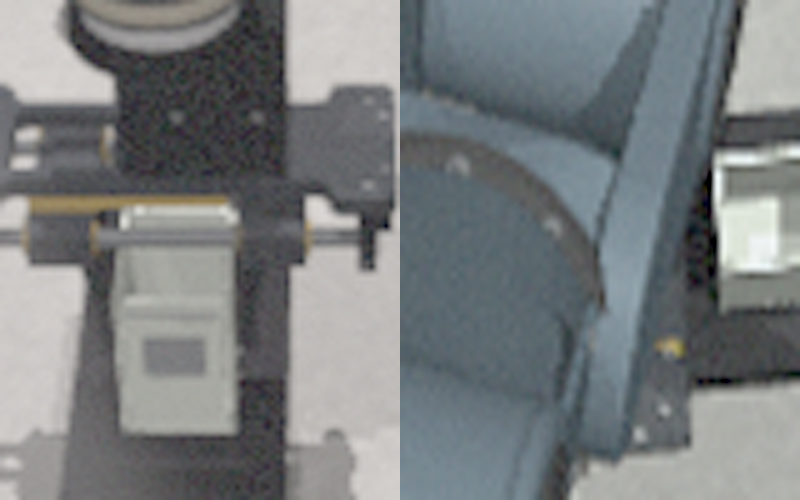

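Call:
{"name": "play_rows", "arguments": {
  "gripper": [0.2, 0.2, 0.2, 0.2, 0.2],
  "delta_pos": [
    [0, 0, 0.2],
    [0, 0, 0.4],
    [0, 0, 0.5],
    [0, 0, 0.5],
    [0, 0, 0.5]
  ],
  "turn": [
    [0, 0, 0],
    [0, 0, 0],
    [0, 0, 0],
    [0, 0, 0],
    [0, 0, 0]
  ]
}}

```text
time: 13.4
position: [0.617, -0.0461, 0.0516]
tool_rot: [0.686, 0.728, 0.0, 0.0]
ft_force: [-0.5, 0.4, -2.0]
grip_width: 0.0494
grip_force: 20.0
```

Call:
{"name": "play_rows", "arguments": {
  "gripper": [-0.4, -0.4, -0.4, -0.4, -0.4, -0.4, -0.4, -0.4, -0.4, -0.4],
  "delta_pos": [
    [0, 0, 0],
    [0, 0, 0],
    [0, 0, 0],
    [0, 0, -4],
    [0, 0, -8],
    [0, 0, -13],
    [0, 0, -18],
    [10, 0, -23],
    [15, -5, -23],
    [15, -5, -23]
  ],
  "turn": [
    [0, 0, 0],
    [0, 0, 0],
    [0, 0, 0],
    [0, 0, 0],
    [0, 0, 0],
    [0, 0, 0],
    [0, 0, 0],
    [0, 0, 0],
    [0, 0, 0],
    [0, 0, 0]
  ]
}}

```text
time: 14.65
position: [0.5569, 0.1026, 0.2826]
tool_rot: [0.686, 0.728, 0.0, 0.0]
ft_force: [0.5, -0.1, -0.3]
grip_width: 0.0607
grip_force: 0.0
```

```bash
python3 -c "
from h import *
b=shot('side','side5.png');a=shot('top','top5.png')
A=a['color'][:,:,::-1];B=b['color'][:,:,::-1]
s=np.zeros((600,790,3),np.uint8)
s[:,:390]=cv2.resize(B[200:350,250:350],(390,600),interpolation=cv2.INTER_CUBIC)
s[:300,395:]=cv2.resize(A[205:265,280:358],(395,300),interpolation=cv2.INTER_CUBIC)
T0=cv2.imread('pics/top0.png');S0=cv2.imread('pics/side0.png')
f=lambda x:np.clip((x/255.)**.5*255,0,255).astype(np.uint8)
s[300:,395:595]=f(cv2.resize(S0[150:210,350:390],(200,300),interpolation=cv2.INTER_CUBIC))
s[300:,600:]=f(cv2.resize(T0[270:315,405:440],(190,300),interpolation=cv2.INTER_CUBIC))
cv2.imwrite('pics/s6.png',s)
"
```

```text
(no output)
```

View pics/s6.png

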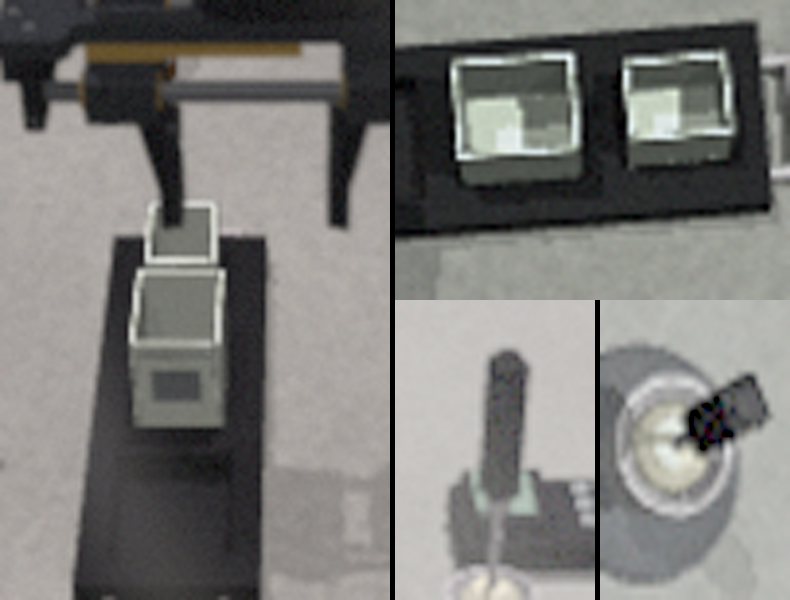

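```bash
python3 -c "
from h import *
T=robot.camera('top');S=robot.camera('side')
print('handle top',tri(T,(431.4,284.5),S,(372.1,161.3)))
print('handle bot',tri(T,(422.9,288.7),S,(370.5,189)))
for z in(.222,.197): print(plane(T,431.4,284.5,z),plane(S,372.1,161.3,z))
print('mouth T',plane(T,418,291.3,.082),'S',plane(S,340+86/3-.5,150+180/3-.5,.082))
f=lambda x,y:(280+(x-395)/5.064-.5,205+y/5-.5)
g=lambda x,y:(250+x/3.9-.5,200+y/4-.5)
P=[f(*p) for p in [(452,60),(577,52),(580,152),(460,160)]];Q=[g(*p) for p in [(134,272),(224,270),(221,343),(132,346)]]
print('med',tri(T,np.mean(P,0),S,np.mean(Q,0)),plane(T,*np.mean(P,0),.086),plane(S,*np.mean(Q,0),.086))
P=[f(*p) for p in [(624,60),(730,54),(735,132),(630,138)]];Q=[g(*p) for p in [(150,205),(216,203),(215,260),(147,263)]]
print('small',tri(T,np.mean(P,0),S,np.mean(Q,0)),plane(T,*np.mean(P,0),.070),plane(S,*np.mean(Q,0),.07))
"
```

```text
handle top (array([ 0.45305781, -0.32137724,  0.22132492]), np.float64(0.00038925880889100666))
handle bot (array([ 0.4518467 , -0.31952072,  0.14273159]), np.float64(0.0005544313524578621))
[ 0.45279508 -0.32119201  0.222     ] [ 0.45331375 -0.32022103  0.222     ]
[ 0.45533905 -0.32693991  0.197     ] [ 0.45083447 -0.36562254  0.197     ]
mouth T [ 0.45117508 -0.32022539  0.082     ] S [ 0.45440638 -0.31501983  0.082     ]
med (array([ 0.61739513, -0.0466913 ,  0.08338568]), np.float64(0.0003176711219629541)) [ 0.6166291  -0.04676895  0.086     ] [ 0.61713284 -0.04400232  0.086     ]
small (array([ 0.62466666, -0.12664505,  0.06801889]), np.float64(0.0001509714446425526)) [ 0.62412566 -0.1265705   0.07      ] [ 0.62440936 -0.12441464  0.07      ]
```

Call:
{"name": "play_rows", "arguments": {
  "gripper": [-0.2, -0.2, -0.2, -0.2, -0.2, -0.2, -0.2, -0.2, -0.2, -0.2, -0.2],
  "delta_pos": [
    [-5, -1, -1.8],
    [-10, -3, -1.8],
    [-15, -4.5, -1.8],
    [-20, -6, -1.8],
    [-25, -7.5, -1.8],
    [-31, -9.5, -1.8],
    [-37, -11.5, -1.8],
    [-41.6, -12.9, -1.8],
    [-41.6, -12.9, -1.8],
    [-41.6, -12.9, -1.8],
    [-41.6, -12.9, -1.8]
  ],
  "turn": [
    [0, 0, 0],
    [0, 0, 0],
    [0, 0, -0.1],
    [0, 0, -0.2],
    [0, 0, -0.325],
    [0, 0, -0.325],
    [0, 0, -0.325],
    [0, 0, -0.325],
    [0, 0, -0.325],
    [0, 0, -0.325],
    [0, 0, -0.325]
  ]
}}

```text
time: 16.23
position: [0.4539, -0.3213, 0.2993]
tool_rot: [0.559, 0.829, 0.0, -0.0]
ft_force: [-0.2, 0.1, 0.1]
grip_width: 0.0522
grip_force: 0.0
```

```bash
python3 go.py .4525 -.3205 .178 112
```

```text
t 16.23 pos [ 0.4539 -0.3213  0.2993] phi 112.05 F [-0.2  0.1  0.1] w 0.0522 gf 0.0
  delta cm [ 0.12 -0.1  12.13] turn [-0.    -0.001  0.001]
```

Call:
{"name": "play_rows", "arguments": {
  "gripper": [-0.2, -0.2, -0.2, -0.2, -0.2, 0.7, 0.7, 0.7, 0.7, 0.7, 0.7],
  "delta_pos": [
    [0.1, -0.1, 5],
    [0.1, -0.1, 9],
    [0.1, -0.1, 12.1],
    [0.1, -0.1, 12.1],
    [0.1, -0.1, 12.1],
    [0.1, -0.1, 12.1],
    [0.1, -0.1, 12.1],
    [0.1, -0.1, 12.1],
    [0.1, -0.1, 12.1],
    [0.1, -0.1, 12.1],
    [0.1, -0.1, 12.1]
  ],
  "turn": [
    [0, 0, 0],
    [0, 0, 0],
    [0, 0, 0],
    [0, 0, 0],
    [0, 0, 0],
    [0, 0, 0],
    [0, 0, 0],
    [0, 0, 0],
    [0, 0, 0],
    [0, 0, 0],
    [0, 0, 0]
  ],
  "squeeze": 30
}}

```text
time: 17.6
position: [0.4526, -0.3217, 0.1786]
tool_rot: [0.559, 0.829, -0.0, 0.0]
ft_force: [-0.7, -0.1, 1.6]
grip_width: 0.0177
grip_force: 30.0
```

```bash
python3 go.py .617 -.046 .30 112
```

```text
t 17.6 pos [ 0.4526 -0.3217  0.1786] phi 112.0 F [-0.7 -0.1  1.6] w 0.0177 gf 30.0
  delta cm [ 19.4   25.57 -12.14] turn [ 0.  0. -0.]
```

Call:
{"name": "play_rows", "arguments": {
  "gripper": [0.7, 0.7, 0.7, 0.7, 0.7, 0.7, 0.7, 0.7, 0.7, 0.7, 0.7, 0.7],
  "delta_pos": [
    [0, 0, -4],
    [0, 0, -8],
    [0, 0, -12.1],
    [3, 4, -12.1],
    [6.5, 8.5, -12.1],
    [10, 13, -12.1],
    [13, 17, -12.1],
    [16, 21, -12.1],
    [19.4, 25.6, -12.1],
    [19.4, 25.6, -12.1],
    [19.4, 25.6, -12.1],
    [19.4, 25.6, -12.1]
  ],
  "turn": [
    [0, 0, 0],
    [0, 0, 0],
    [0, 0, 0],
    [0, 0, 0],
    [0, 0, 0],
    [0, 0, 0],
    [0, 0, 0],
    [0, 0, 0],
    [0, 0, 0],
    [0, 0, 0],
    [0, 0, 0],
    [0, 0, 0]
  ]
}}

```text
time: 19.1
position: [0.6166, -0.0471, 0.2993]
tool_rot: [0.56, 0.829, -0.0, -0.0]
ft_force: [-1.0, 0.3, -0.7]
grip_width: 0.0177
grip_force: 30.0
```

```bash
python3 go.py .617 -.046 .25 112; python3 -c "
from h import *
b=shot('side','side6.png')
im=b['color'].astype(int)[200:330,260:330]
# cream bristle: r-b>25
m=((im[:,:,0]-im[:,:,2])>22)&(im[:,:,0]>120)
ys,xs=np.nonzero(m);print(len(xs))
for y in range(130):
  x=np.nonzero(m[y])[0]
  if len(x)>4: print(y+200,x.min()+260,x.max()+260,end='; ')
print(proj(b,[.617,-.046,.133]),proj(b,[.617,-.046,.208]))
"
```

```text
t 19.1 pos [ 0.6166 -0.0471  0.2993] phi 111.9 F [-1.   0.3 -0.7] w 0.0177 gf 30.0
  delta cm [0.08 0.08 4.93] turn [-0.001 -0.    -0.002]
148
230 289 296; 231 288 297; 232 287 298; 233 287 299; 234 286 299; 235 286 299; 236 286 299; 237 286 299; 238 287 298; 247 290 294; 254 290 295; [294.31576768 259.70192466] [292.71351489 231.79442891]
```

Call:
{"name": "play_rows", "arguments": {
  "gripper": [0.7, 0.7, 0.7, 0.7, 0.7, 0.7, 0.7],
  "delta_pos": [
    [0.05, 0.05, 3],
    [0.05, 0.05, 6],
    [0.05, 0.05, 9],
    [0.05, 0.05, 11],
    [0.05, 0.05, 12],
    [0.05, 0.05, 12.3],
    [0.05, 0.05, 12.3]
  ],
  "turn": [
    [0, 0, 0],
    [0, 0, 0],
    [0, 0, 0],
    [0, 0, 0],
    [0, 0, 0],
    [0, 0, 0],
    [0, 0, 0]
  ]
}}

```text
time: 20.02
position: [0.618, -0.0456, 0.1773]
tool_rot: [0.559, 0.829, 0.0, 0.001]
ft_force: [-0.8, 0.2, -0.7]
grip_width: 0.018
grip_force: 30.0
```

Call:
{"name": "play_rows", "arguments": {
  "gripper": [0.7, 0.7, 0.7, 0.7],
  "delta_pos": [
    [0, 0, 0.1],
    [0, 0, 0.2],
    [0, 0, 0.25],
    [0, 0, 0.25]
  ],
  "turn": [
    [0, 0, 0],
    [0, 0, 0],
    [0, 0, 0],
    [0, 0, 0]
  ]
}}

```text
time: 20.52
position: [0.6181, -0.0453, 0.1756]
tool_rot: [0.559, 0.829, 0.0, 0.001]
ft_force: [-2.0, -0.2, 6.1]
grip_width: 0.018
grip_force: 30.0
```

Call:
{"name": "play_rows", "arguments": {
  "gripper": [0.7, 0.7, 0.7, 0.7, 0.7, 0.7, 0.7, 0.7, 0.7, 0.7, 0.7],
  "delta_pos": [
    [0, 0, -3],
    [0, 0, -6],
    [0, 0, -6.8],
    [0, 0, -6.8],
    [0, 0, -6.8],
    [0, 0, -4],
    [0, 0, -1.5],
    [0, 0, -0.3],
    [0, 0, 0.05],
    [0, 0, 0.05],
    [0, 0, 0.05]
  ],
  "turn": [
    [0, 0, 0],
    [0, 0, 0],
    [0, 0, 0],
    [0, 0, 0],
    [0, 0, 0],
    [0, 0, 0],
    [0, 0, 0],
    [0, 0, 0],
    [0, 0, 0],
    [0, 0, 0],
    [0, 0, 0]
  ]
}}

```text
time: 21.9
position: [0.6169, -0.0453, 0.175]
tool_rot: [0.559, 0.829, -0.001, -0.001]
ft_force: [-3.5, -0.7, 7.4]
grip_width: 0.0178
grip_force: 30.0
```

```bash
python3 go.py .6243 -.126 .298 112
```

```text
t 21.9 pos [ 0.6169 -0.0453  0.175 ] phi 112.02 F [-3.5 -0.7  7.4] w 0.0178 gf 30.0
  delta cm [ -7.76  -2.36 -12.3 ] turn [-0.002 -0.     0.   ]
```

Floor touched again. Lift out and move over the small jar.

Call:
{"name": "play_rows", "arguments": {
  "gripper": [0.7, 0.7, 0.7, 0.7, 0.7, 0.7, 0.7, 0.7, 0.7],
  "delta_pos": [
    [0, 0, -4],
    [0, 0, -8],
    [0, 0, -12.3],
    [-4, -1.2, -12.3],
    [-7.8, -2.4, -12.3],
    [-7.8, -2.4, -12.3],
    [-7.8, -2.4, -12.3],
    [-7.8, -2.4, -12.3],
    [-7.8, -2.4, -12.3]
  ],
  "turn": [
    [0, 0, 0],
    [0, 0, 0],
    [0, 0, 0],
    [0, 0, 0],
    [0, 0, 0],
    [0, 0, 0],
    [0, 0, 0],
    [0, 0, 0],
    [0, 0, 0]
  ]
}}

```text
time: 23.02
position: [0.6245, -0.1254, 0.2965]
tool_rot: [0.559, 0.829, 0.0, -0.0]
ft_force: [0.6, -0.5, -1.2]
grip_width: 0.0177
grip_force: 30.0
```

```bash
python3 go.py .6243 -.126 .178 112; python3 -c "
from h import *
b=shot('side','side7.png')
s=cv2.resize(b['color'][160:310,250:350,::-1],(400,600),interpolation=cv2.INTER_CUBIC)
cv2.imwrite('pics/s7.png',s)
p=robot.get_obs()['position']
print(proj(b,[p[0],p[1],p[2]-.1665]),proj(b,[p[0],p[1],p[2]-.09]))
"
```

```text
t 23.02 pos [ 0.6245 -0.1254  0.2965] phi 112.08 F [ 0.6 -0.5 -1.2] w 0.0177 gf 30.0
  delta cm [-0.05 -0.04 11.85] turn [-0.    -0.     0.001]
[295.10522947 237.36128407] [293.61552914 209.60267045]
```

View pics/s7.png

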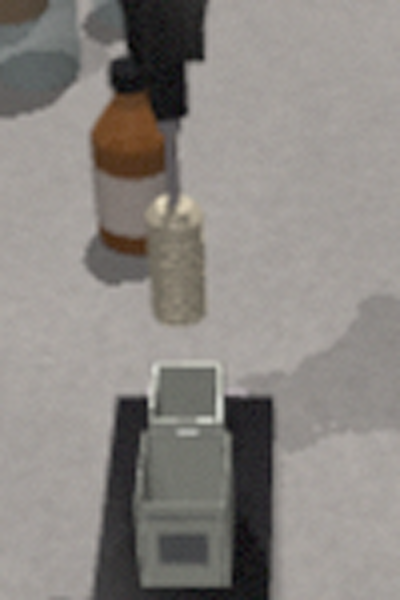

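Call:
{"name": "play_rows", "arguments": {
  "gripper": [0.7, 0.7, 0.7, 0.7, 0.7, 0.7, 0.7, 0.7, 0.7],
  "delta_pos": [
    [-0.07, -0.05, 3],
    [-0.07, -0.05, 6],
    [-0.07, -0.05, 8],
    [-0.07, -0.05, 9.5],
    [-0.07, -0.05, 11],
    [-0.07, -0.05, 11.8],
    [-0.07, -0.05, 12.1],
    [-0.07, -0.05, 12.15],
    [-0.07, -0.05, 12.15]
  ],
  "turn": [
    [0, 0, 0],
    [0, 0, 0],
    [0, 0, 0],
    [0, 0, 0],
    [0, 0, 0],
    [0, 0, 0],
    [0, 0, 0],
    [0, 0, 0],
    [0, 0, 0]
  ]
}}

```text
time: 24.2
position: [0.6247, -0.1274, 0.1756]
tool_rot: [0.559, 0.829, 0.0, 0.001]
ft_force: [-0.6, 0.9, 0.4]
grip_width: 0.0181
grip_force: 30.0
```

Call:
{"name": "play_rows", "arguments": {
  "gripper": [0.7, 0.7, 0.7, 0.7],
  "delta_pos": [
    [0, 0, 0.08],
    [0, 0, 0.12],
    [0, 0, 0.15],
    [0, 0, 0.15]
  ],
  "turn": [
    [0, 0, 0],
    [0, 0, 0],
    [0, 0, 0],
    [0, 0, 0]
  ]
}}

```text
time: 24.7
position: [0.6248, -0.1275, 0.1749]
tool_rot: [0.559, 0.829, 0.0, 0.001]
ft_force: [-1.1, -0.5, 5.8]
grip_width: 0.0178
grip_force: 30.0
```

Call:
{"name": "play_rows", "arguments": {
  "gripper": [0.7, 0.7, 0.7, 0.7, 0.7, 0.7, 0.7, 0.7, 0.7, 0.7],
  "delta_pos": [
    [0, 0, -3],
    [0, 0, -5.3],
    [0, 0, -5.3],
    [0, 0, -5.3],
    [0, 0, -3],
    [0, 0, -1.2],
    [0, 0, -0.3],
    [0, 0, 0.06],
    [0, 0, 0.06],
    [0, 0, 0.06]
  ],
  "turn": [
    [0, 0, 0],
    [0, 0, 0],
    [0, 0, 0],
    [0, 0, 0],
    [0, 0, 0],
    [0, 0, 0],
    [0, 0, 0],
    [0, 0, 0],
    [0, 0, 0],
    [0, 0, 0]
  ]
}}

```text
time: 25.95
position: [0.6235, -0.1274, 0.1747]
tool_rot: [0.559, 0.829, -0.001, -0.001]
ft_force: [-3.4, 1.2, 11.0]
grip_width: 0.0179
grip_force: 30.0
```

```bash
python3 go.py .4525 -.321 .298 112
```

```text
t 25.95 pos [ 0.6235 -0.1274  0.1747] phi 112.03 F [-3.4  1.2 11. ] w 0.0179 gf 30.0
  delta cm [-11.53 -23.14 -12.3 ] turn [-0.002 -0.     0.   ]
```

Call:
{"name": "play_rows", "arguments": {
  "gripper": [0.7, 0.7, 0.7, 0.7, 0.7, 0.7, 0.7, 0.7, 0.7, 0.7, 0.7, 0.7],
  "delta_pos": [
    [0, 0, -4],
    [0, 0, -8],
    [0, 0, -12.3],
    [-2.5, -5, -12.3],
    [-5, -10, -12.3],
    [-7.5, -15, -12.3],
    [-10, -20, -12.3],
    [-11.5, -23.1, -12.3],
    [-11.5, -23.1, -12.3],
    [-11.5, -23.1, -12.3],
    [-11.5, -23.1, -12.3],
    [-11.5, -23.1, -12.3]
  ],
  "turn": [
    [0, 0, 0],
    [0, 0, 0],
    [0, 0, 0],
    [0, 0, 0],
    [0, 0, 0],
    [0, 0, 0],
    [0, 0, 0],
    [0, 0, 0],
    [0, 0, 0],
    [0, 0, 0],
    [0, 0, 0],
    [0, 0, 0]
  ]
}}

```text
time: 27.45
position: [0.4539, -0.3196, 0.2959]
tool_rot: [0.558, 0.83, 0.0, -0.0]
ft_force: [-0.2, -0.1, -1.2]
grip_width: 0.0178
grip_force: 30.0
```

```bash
python3 go.py .4525 -.321 .179 112
```

```text
t 27.45 pos [ 0.4539 -0.3196  0.2959] phi 112.11 F [-0.2 -0.1 -1.2] w 0.0178 gf 30.0
  delta cm [-0.08 -0.19 11.69] turn [ 0.    -0.     0.002]
```

Call:
{"name": "play_rows", "arguments": {
  "gripper": [0.7, 0.7, 0.7, 0.7, 0.7, 0.7, 0.7, 0.7, 0.7],
  "delta_pos": [
    [-0.08, -0.18, 2],
    [-0.08, -0.18, 4],
    [-0.08, -0.18, 6],
    [-0.08, -0.18, 8],
    [-0.08, -0.18, 9.5],
    [-0.08, -0.18, 10.7],
    [-0.08, -0.18, 11.4],
    [-0.08, -0.18, 11.7],
    [-0.08, -0.18, 11.7]
  ],
  "turn": [
    [0, 0, 0],
    [0, 0, 0],
    [0, 0, 0],
    [0, 0, 0],
    [0, 0, 0],
    [0, 0, 0],
    [0, 0, 0],
    [0, 0, 0],
    [0, 0, 0]
  ]
}}

```text
time: 28.58
position: [0.452, -0.3221, 0.1791]
tool_rot: [0.559, 0.829, -0.0, 0.0]
ft_force: [0.7, -0.2, -1.3]
grip_width: 0.0175
grip_force: 30.0
```

```bash
python3 go.py .55 0 .30 93.4; python3 - <<'E'
from h import *
T=shot('top','top8.png');im=cv2.imread('pics/top0.png')
s=cv2.resize(T['color'][245:325,140:185,::-1],(330,590),interpolation=cv2.INTER_CUBIC)
S=shot('side','side8.png')
t=cv2.resize(S['color'][430:480,240:420,::-1],(450,125),interpolation=cv2.INTER_CUBIC)
o=np.zeros((590,790,3),np.uint8);o[:,:330]=s;o[:125,335:785]=t
u=cv2.resize(S['color'][140:250,340:420,::-1],(320,440),interpolation=cv2.INTER_CUBIC);o[130:570,335:655]=u
cv2.imwrite('pics/s8.png',o)
E
```

```text
t 28.57 pos [ 0.452  -0.3221  0.1791] phi 112.0 F [ 0.7 -0.2 -1.3] w 0.0175 gf 30.0
  delta cm [ 26.19  21.15 -12.09] turn [0.    0.    0.325]
```

View pics/s8.png

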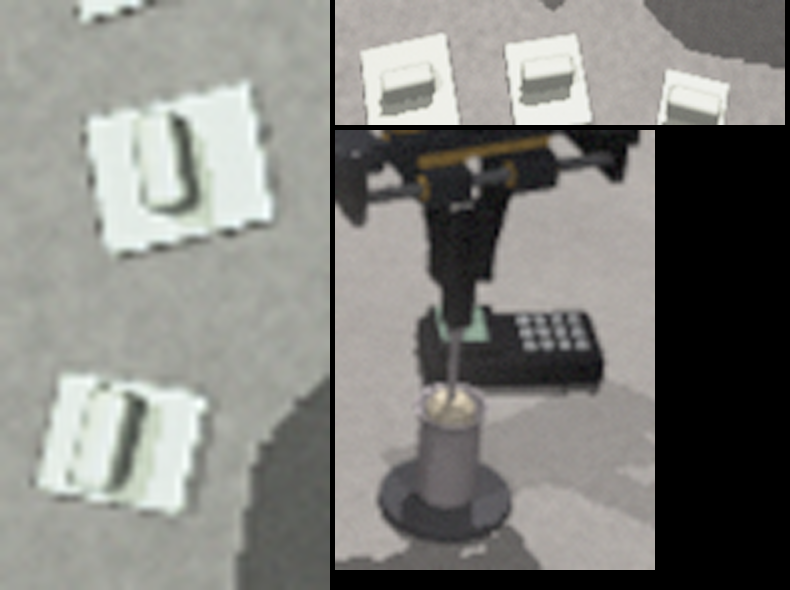

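```bash
cat > lid.py <<'E'
from h import *
T=robot.camera('top');S=robot.camera('side')
f=lambda p:(140+p[0]/7.333-.5,245+p[1]/7.375-.5)
g=lambda p:(240+(p[0]-335)/2.5-.5,430+p[1]/2.5-.5)
for n,P,B,F in(('med',[(86,120),(247,82),(273,222),(113,255)],[(506,43),(577,35)],[(525,62),(572,57)]),('small',[(60,372),(208,400),(183,515),(38,487)],[(664,72),(729,82)],[(671,88),(718,93)])):
    Q=np.array([plane(T,*f(p),.008)[:2] for p in P]);e=np.roll(Q,-1,0)-Q
    print(n,Q.mean(0).round(4),np.linalg.norm(e,axis=1).round(4),np.degrees(np.arctan2(e[:,1],e[:,0])).round(1))
    q=np.array([plane(S,*g(p),.008)[:2] for p in B]);print(' side near corners',q.round(4),'top near',np.round(Q,4).tolist())
    for a in q: 
        k=np.argmin(np.linalg.norm(Q-a,axis=1)); u=f(P[k]); j=list(map(tuple,q.tolist())).index(tuple(a)); print('  tri corner',tri(T,u,S,g(B[j])))
E
python3 lid.py; python3 go.py .452 -.322 .179 112
```

```text
med [0.5295 0.3191] [0.0581 0.0512 0.057  0.0495] [ -77.4 -167.2  100.9   14.1]
 side near corners [[0.5598 0.2942]
 [0.5114 0.2855]] top near [[0.5476, 0.3533], [0.5603, 0.2966], [0.5103, 0.2853], [0.4996, 0.3413]]
  tri corner (array([0.55963888, 0.2956742 , 0.01110131]), np.float64(0.00020456445162787333))
  tri corner (array([0.51090322, 0.28534516, 0.00751764]), np.float64(0.000993543393148701))
small [0.434  0.3347] [0.0534 0.04   0.052  0.04  ] [-101.3  170.1   78.5   -8. ]
 side near corners [[0.4519 0.3073]
 [0.4087 0.3113]] top near [[0.459, 0.3578], [0.4485, 0.3054], [0.4091, 0.3123], [0.4194, 0.3633]]
  tri corner (array([0.45021956, 0.30612368, 0.00486141]), np.float64(0.0029804686175419165))
  tri corner (array([0.40894265, 0.31190017, 0.00932818]), np.float64(0.00015292698899012827))
t 28.77 pos [ 0.4521 -0.3221  0.1794] phi 112.0 F [-0.7 -0.4 -0.1] w 0.0176 gf 30.0
  delta cm [ 0.02 -0.    0.04] turn [0.    0.001 0.   ]
```

Call:
{"name": "play_rows", "arguments": {
  "gripper": [0.4, 0.4, 0.2, 0.0, 0.0, 0.0, 0.0, 0.0, 0.0],
  "delta_pos": [
    [0, 0, 0],
    [0, 0, 0],
    [0, 0, 0],
    [0, 0, 0],
    [0, 0, -4],
    [0, 0, -8],
    [0, 0, -12],
    [4, 3, -14],
    [4, 3, -14]
  ],
  "turn": [
    [0, 0, 0],
    [0, 0, 0],
    [0, 0, 0],
    [0, 0, 0],
    [0, 0, 0],
    [0, 0, 0],
    [0, 0, 0],
    [0, 0, 0],
    [0, 0, 0]
  ]
}}

```text
time: 29.9
position: [0.4657, -0.2715, 0.3211]
tool_rot: [0.558, 0.83, 0.0, 0.002]
ft_force: [-0.1, -0.9, -1.2]
grip_width: 0.0437
grip_force: 0.0
```

```bash
python3 go.py .5292 .3188 .13 192.5
```

```text
t 29.9 pos [ 0.4657 -0.2715  0.3211] phi 112.19 F [-0.1 -0.9 -1.2] w 0.0437 gf 0.0
  delta cm [52.31 28.13 19.03] turn [ 0.     0.004 -1.402]
```

Call:
{"name": "play_rows", "arguments": {
  "gripper": [0, 0, 0, 0, 0, 0, 0, 0, 0, 0, 0, 0],
  "delta_pos": [
    [5.2, 2.8, 0],
    [10.4, 5.6, 0],
    [15.6, 8.4, 0],
    [20.8, 11.2, 0],
    [26, 14, 0],
    [31.2, 16.8, 3],
    [36.4, 19.6, 6],
    [41.6, 22.4, 9],
    [46.8, 25.2, 12],
    [52.3, 28.1, 16],
    [52.3, 28.1, 19],
    [52.3, 28.1, 19]
  ],
  "turn": [
    [0, 0, -0.15],
    [0, 0, -0.3],
    [0, 0, -0.45],
    [0, 0, -0.6],
    [0, 0, -0.75],
    [0, 0, -0.9],
    [0, 0, -1.05],
    [0, 0, -1.2],
    [0, 0, -1.35],
    [0, 0, -1.402],
    [0, 0, -1.402],
    [0, 0, -1.402]
  ]
}}

```text
time: 31.4
position: [0.5263, 0.3166, 0.1243]
tool_rot: [-0.109, 0.994, -0.001, -0.005]
ft_force: [0.2, -1.1, 1.0]
grip_width: 0.0435
grip_force: 0.0
```

```bash
python3 go.py .5292 .3188 .013 192.5
```

```text
t 31.4 pos [0.5263 0.3166 0.1243] phi -167.52 F [ 0.2 -1.1  1. ] w 0.0435 gf 0.0
  delta cm [-0.43  0.17 11.13] turn [-0.002 -0.009 -0.   ]
```

Call:
{"name": "play_rows", "arguments": {
  "gripper": [0, 0, 0, 0, 0],
  "delta_pos": [
    [0, 0, 3],
    [0, 0, 6],
    [0, 0, 7],
    [0, 0, 7],
    [0, 0, 7]
  ],
  "turn": [
    [0, 0, 0],
    [0, 0, 0],
    [0, 0, 0],
    [0, 0, 0],
    [0, 0, 0]
  ]
}}

```text
time: 32.02
position: [0.5305, 0.3166, 0.0605]
tool_rot: [-0.107, 0.994, 0.0, 0.001]
ft_force: [-0.1, -0.0, 0.6]
grip_width: 0.0433
grip_force: 0.0
```

```bash
python3 go.py .5292 .3188 .013 192.5
```

```text
t 32.02 pos [0.5305 0.3166 0.0605] phi -167.7 F [-0.1 -0.   0.6] w 0.0433 gf 0.0
  delta cm [0.1  0.24 4.75] turn [ 0.     0.003 -0.003]
```

Call:
{"name": "play_rows", "arguments": {
  "gripper": [0, 0, 0, 0, 0.8, 0.8, 0.8, 0.8, 0.8],
  "delta_pos": [
    [0.1, 0.25, 2.5],
    [0.1, 0.25, 4.2],
    [0.1, 0.25, 4.7],
    [0.1, 0.25, 4.7],
    [0.1, 0.25, 4.7],
    [0.1, 0.25, 4.7],
    [0.1, 0.25, 4.7],
    [0.1, 0.25, 4.7],
    [0.1, 0.25, 4.7]
  ],
  "turn": [
    [0, 0, 0],
    [0, 0, 0],
    [0, 0, 0],
    [0, 0, 0],
    [0, 0, 0],
    [0, 0, 0],
    [0, 0, 0],
    [0, 0, 0],
    [0, 0, 0]
  ],
  "squeeze": 15
}}

```text
time: 33.15
position: [0.5279, 0.3189, 0.0122]
tool_rot: [-0.107, 0.994, 0.0, 0.0]
ft_force: [1.0, -0.6, 1.9]
grip_width: 0.0136
grip_force: 15.0
```

```bash
python3 go.py .617 -.046 .15 183.4
```

```text
t 33.15 pos [0.5279 0.3189 0.0122] phi -167.67 F [ 1.  -0.6  1.9] w 0.0136 gf 15.0
  delta cm [ -0.92 -37.55 -13.78] turn [0.    0.    0.156]
```

Call:
{"name": "play_rows", "arguments": {
  "gripper": [0.8, 0.8, 0.8, 0.8, 0.8, 0.8, 0.8, 0.8, 0.8, 0.8, 0.8, 0.8],
  "delta_pos": [
    [0, 0, -5],
    [0, 0, -10],
    [0, 0, -13.8],
    [-0.1, -5, -13.8],
    [-0.3, -11, -13.8],
    [-0.4, -17, -13.8],
    [-0.6, -23, -13.8],
    [-0.7, -29, -13.8],
    [-0.8, -34, -13.8],
    [-0.9, -37.5, -13.8],
    [-0.9, -37.5, -13.8],
    [-0.9, -37.5, -13.8]
  ],
  "turn": [
    [0, 0, 0],
    [0, 0, 0],
    [0, 0, 0],
    [0, 0, 0.05],
    [0, 0, 0.1],
    [0, 0, 0.156],
    [0, 0, 0.156],
    [0, 0, 0.156],
    [0, 0, 0.156],
    [0, 0, 0.156],
    [0, 0, 0.156],
    [0, 0, 0.156]
  ]
}}

```text
time: 34.65
position: [0.6159, -0.045, 0.1496]
tool_rot: [-0.029, 1.0, 0.0, -0.001]
ft_force: [0.6, -0.2, -0.6]
grip_width: 0.0137
grip_force: 15.0
```

Call:
{"name": "play_rows", "arguments": {
  "gripper": [0.8, 0.8],
  "delta_pos": [
    [0, 0, 0],
    [0, 0, 0]
  ],
  "turn": [
    [0, 0, 0],
    [0, 0, 0]
  ]
}}

```text
time: 34.9
position: [0.6164, -0.0443, 0.15]
tool_rot: [-0.03, 1.0, 0.0, -0.0]
ft_force: [-0.7, -0.6, -0.6]
grip_width: 0.0137
grip_force: 15.0
```

```bash
python3 go.py .617 -.046 .094 183.4; python3 -c "
from h import *
b=shot('side','side9.png')
s=cv2.resize(b['color'][200:320,250:350,::-1],(500,600),interpolation=cv2.INTER_CUBIC)
cv2.imwrite('pics/s9.png',s)
"
```

```text
t 34.9 pos [ 0.6164 -0.0443  0.15  ] phi -176.51 F [-0.7 -0.6 -0.6] w 0.0137 gf 15.0
  delta cm [-0.05 -0.17  5.6 ] turn [ 0.    -0.     0.002]
```

View pics/s9.png

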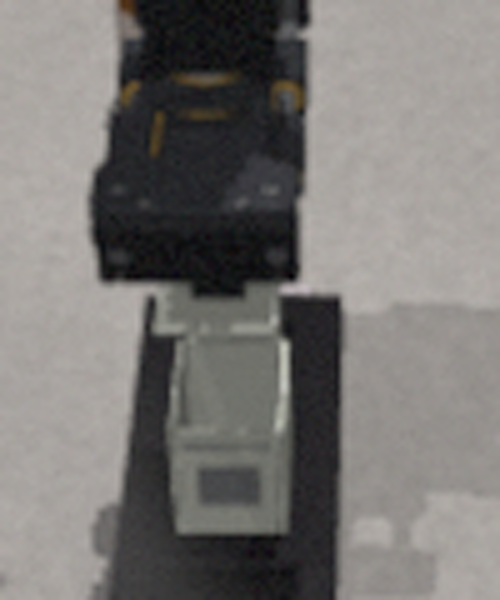

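```bash
python3 -c "
from h import *
S=robot.camera('side')
g=lambda x,y,z:plane(S,250+x/5-.5,200+y/5-.5,z)
print(g(153,335,.1428),g(279,333,.1428))
print('jar rim front corners',g(170,436,.086),g(292,432,.086))
"; python3 go.py .617 -.046 .094 183.4
```

```text
[ 0.64203343 -0.01209204  0.1428    ] [ 0.5904612  -0.01656212  0.1428    ]
jar rim front corners [ 0.63817677 -0.01087295  0.086     ] [ 0.58645271 -0.01654834  0.086     ]
t 35.0 pos [ 0.6166 -0.0446  0.15  ] phi -176.53 F [-0.1  0.7 -0.6] w 0.0134 gf 15.0
  delta cm [-0.04 -0.14  5.6 ] turn [ 0.    -0.     0.001]
```

Call:
{"name": "play_rows", "arguments": {
  "gripper": [0.8, 0.8, 0.8, 0.8, 0.8, 0.8, 0.8, 0.8, 0.8],
  "delta_pos": [
    [0.2, 0, 2],
    [0.2, 0, 4],
    [0.2, 0, 4.6],
    [0.2, 0, 5],
    [0.2, 0, 5.2],
    [0.2, 0, 5.4],
    [0.2, 0, 5.6],
    [0.2, 0, 5.7],
    [0.2, 0, 5.7]
  ],
  "turn": [
    [0, 0, 0],
    [0, 0, 0],
    [0, 0, 0],
    [0, 0, 0],
    [0, 0, 0],
    [0, 0, 0],
    [0, 0, 0],
    [0, 0, 0],
    [0, 0, 0]
  ]
}}

```text
time: 36.12
position: [0.6148, -0.0457, 0.0932]
tool_rot: [-0.03, 1.0, -0.0, 0.0]
ft_force: [-0.3, -0.3, 0.6]
grip_width: 0.0139
grip_force: 15.0
```

```bash
python3 go.py .6155 -.045 .094 183.4
```

```text
t 36.12 pos [ 0.6148 -0.0457  0.0932] phi -176.61 F [-0.3 -0.3  0.6] w 0.0139 gf 15.0
  delta cm [-0.08  0.07 -0.08] turn [-0.  0. -0.]
```

Call:
{"name": "play_rows", "arguments": {
  "gripper": [0.3, 0.3, 0.3, 0.3, 0.3, 0.3, 0.1, 0.1, 0.1, 0.1, 0.1, 0.1],
  "delta_pos": [
    [0, 0, 0],
    [0, 0, 0],
    [0, 0, -4],
    [0, 0, -8],
    [2, 5, -10],
    [4.5, 11, -10],
    [7, 17, -10],
    [9.5, 23, -8],
    [12, 29, -6],
    [14, 34, -4],
    [15.8, 39, -3.7],
    [15.8, 39, -3.7]
  ],
  "turn": [
    [0, 0, 0],
    [0, 0, 0],
    [0, 0, 0],
    [0, 0, 0],
    [0, 0, 0],
    [0, 0, 0.1],
    [0, 0, 0.2],
    [0, 0, 0.243],
    [0, 0, 0.243],
    [0, 0, 0.243],
    [0, 0, 0.243],
    [0, 0, 0.243]
  ]
}}

```text
time: 37.62
position: [0.4311, 0.3375, 0.1293]
tool_rot: [0.088, 0.996, -0.0, -0.001]
ft_force: [1.0, -0.7, 0.9]
grip_width: 0.0394
grip_force: 0.0
```

Call:
{"name": "play_rows", "arguments": {
  "gripper": [0.1, 0.1, 0.1, 0.1],
  "delta_pos": [
    [0, 0, 4],
    [0, 0, 6],
    [0, 0, 6],
    [0, 0, 6]
  ],
  "turn": [
    [0, 0, 0],
    [0, 0, 0],
    [0, 0, 0],
    [0, 0, 0]
  ]
}}

```text
time: 38.12
position: [0.435, 0.3339, 0.0707]
tool_rot: [0.092, 0.996, 0.0, 0.001]
ft_force: [-0.1, -0.2, 1.0]
grip_width: 0.0393
grip_force: 0.0
```

```bash
python3 go.py .434 .3347 .013 169.5; python3 - <<'E'
from h import *
T=shot('top','top10.png');S=shot('side','side10.png')
# medium-lid check without viewing: plate white region over the jar in top
im=T['color'].astype(int);w=((im.min(2)>170)&(im.max(2)-im.min(2)<35)).astype(np.uint8);w[:,:280]=0;w[:200]=0;w[265:]=0;w[:,360:]=0
k,l,st,ce=cv2.connectedComponentsWithStats(w)
for i in range(1,k):
  if st[i,4]>30:
    r=cv2.minAreaRect(np.argwhere(l==i)[:,::-1].astype(np.float32));print(st[i],r);
    Q=np.array([plane(T,u,v,.089)[:2] for u,v in cv2.boxPoints(r)]);print(Q.mean(0),np.linalg.norm(np.roll(Q,-1,0)-Q,axis=1))
E
```

```text
t 38.12 pos [0.435  0.3339 0.0707] phi 169.41 F [-0.1 -0.2  1. ] w 0.0393 gf 0.0
  delta cm [0.12 0.05 5.77] turn [ 0.001  0.001 -0.002]
[291 216  24  21 364] ((302.4136962890625, 225.7918701171875), (19.165454864501953, 23.7965145111084), 85.91438293457031)
[ 0.61585085 -0.04384377] [0.05877731 0.04839536 0.05831288 0.04838422]
[326 223  10  10  81] ((330.5, 227.5), (9.0, 9.0), 90.0)
[ 0.61032912 -0.1128419 ] [0.0221544  0.02266782 0.02207217 0.02267123]
```

Call:
{"name": "play_rows", "arguments": {
  "gripper": [0.1, 0.1, 0.1, 0.1, 0.8, 0.8, 0.8, 0.8, 0.8],
  "delta_pos": [
    [0.1, 0.05, 3],
    [0.1, 0.05, 5],
    [0.1, 0.05, 5.75],
    [0.1, 0.05, 5.75],
    [0.1, 0.05, 5.75],
    [0.1, 0.05, 5.75],
    [0.1, 0.05, 5.75],
    [0.1, 0.05, 5.75],
    [0.1, 0.05, 5.75]
  ],
  "turn": [
    [0, 0, 0],
    [0, 0, 0],
    [0, 0, 0],
    [0, 0, 0],
    [0, 0, 0],
    [0, 0, 0],
    [0, 0, 0],
    [0, 0, 0],
    [0, 0, 0]
  ]
}}

```text
time: 39.35
position: [0.4332, 0.335, 0.0128]
tool_rot: [0.092, 0.996, 0.0, 0.0]
ft_force: [-0.4, -0.4, 3.6]
grip_width: 0.0139
grip_force: 15.0
```

```bash
python3 go.py .6235 -.126 .18 183.4
```

```text
t 39.35 pos [0.4332 0.335  0.0128] phi 169.47 F [-0.4 -0.4  3.6] w 0.0139 gf 15.0
  delta cm [-27.15 -41.84 -16.72] turn [ 0.     0.001 -0.243]
```

Call:
{"name": "play_rows", "arguments": {
  "gripper": [0.8, 0.8, 0.8, 0.8, 0.8, 0.8, 0.8, 0.8, 0.8, 0.8, 0.8, 0.8],
  "delta_pos": [
    [0, 0, -5],
    [0, 0, -10],
    [-1, -2, -15],
    [-4, -6, -16.7],
    [-7, -11, -16.7],
    [-10.5, -16, -16.7],
    [-14, -21, -16.7],
    [-17.5, -26.5, -16.7],
    [-21, -32, -16.7],
    [-24, -37, -16.7],
    [-27.1, -41.8, -16.7],
    [-27.1, -41.8, -16.7]
  ],
  "turn": [
    [0, 0, 0],
    [0, 0, 0],
    [0, 0, 0],
    [0, 0, -0.1],
    [0, 0, -0.2],
    [0, 0, -0.243],
    [0, 0, -0.243],
    [0, 0, -0.243],
    [0, 0, -0.243],
    [0, 0, -0.243],
    [0, 0, -0.243],
    [0, 0, -0.243]
  ]
}}

```text
time: 40.85
position: [0.6246, -0.1305, 0.179]
tool_rot: [-0.027, 1.0, -0.001, 0.001]
ft_force: [-0.4, 0.6, -0.2]
grip_width: 0.0143
grip_force: 15.0
```

Call:
{"name": "play_rows", "arguments": {
  "gripper": [0.8, 0.8, 0.8],
  "delta_pos": [
    [0, 0, 3],
    [0, 0, 4],
    [0, 0, 4]
  ],
  "turn": [
    [0, 0, 0],
    [0, 0, 0],
    [0, 0, 0]
  ]
}}

```text
time: 41.22
position: [0.622, -0.1243, 0.1385]
tool_rot: [-0.03, 1.0, 0.001, -0.001]
ft_force: [0.4, -0.8, -1.0]
grip_width: 0.0137
grip_force: 15.0
```

```bash
python3 go.py .6235 -.1265 .078 183.4
```

```text
t 41.23 pos [ 0.622  -0.1243  0.1385] phi -176.55 F [ 0.4 -0.8 -1. ] w 0.0137 gf 15.0
  delta cm [-0.16 -0.23  6.05] turn [ 0.001 -0.003  0.001]
```

Call:
{"name": "play_rows", "arguments": {
  "gripper": [0.8, 0.8, 0.8, 0.8, 0.8, 0.8, 0.8, 0.8],
  "delta_pos": [
    [-0.08, -0.1, 2.5],
    [-0.08, -0.1, 4.5],
    [-0.08, -0.1, 5],
    [-0.08, -0.1, 5.3],
    [-0.08, -0.1, 5.6],
    [-0.08, -0.1, 5.9],
    [-0.08, -0.1, 6.05],
    [-0.08, -0.1, 6.05]
  ],
  "turn": [
    [0, 0, 0],
    [0, 0, 0],
    [0, 0, 0],
    [0, 0, 0],
    [0, 0, 0],
    [0, 0, 0],
    [0, 0, 0],
    [0, 0, 0]
  ]
}}

```text
time: 42.22
position: [0.6238, -0.1265, 0.0789]
tool_rot: [-0.03, 1.0, 0.0, -0.0]
ft_force: [-1.3, -1.2, -0.3]
grip_width: 0.0136
grip_force: 15.0
```

```bash
python3 go.py .6235 -.1265 .078 183.4
```

```text
t 42.23 pos [ 0.6238 -0.1265  0.0789] phi -176.61 F [-1.3 -1.2 -0.3] w 0.0136 gf 15.0
  delta cm [0.03 0.   0.09] turn [ 0. -0. -0.]
```

Plug is inside with no contact force; lower 1 mm, release, lift and retreat.

Call:
{"name": "play_rows", "arguments": {
  "gripper": [0.8, 0.8, 0.35, 0.35, 0.35, 0.35, 0.35, 0.35, 0.35, 0.35, 0.35, 0.35],
  "delta_pos": [
    [0, 0, 0.08],
    [0, 0, 0.08],
    [0, 0, 0.08],
    [0, 0, 0.08],
    [0, 0, -4],
    [0, 0, -8],
    [0, 0, -13],
    [0, 0, -18],
    [2, 6, -20],
    [4, 12, -20],
    [6, 18, -20],
    [8, 24, -20]
  ],
  "turn": [
    [0, 0, 0],
    [0, 0, 0],
    [0, 0, 0],
    [0, 0, 0],
    [0, 0, 0],
    [0, 0, 0],
    [0, 0, 0],
    [0, 0, 0],
    [0, 0, 0],
    [0, 0, 0],
    [0, 0, 0],
    [0, 0, 0]
  ]
}}

```text
time: 43.72
position: [0.5311, 0.1045, 0.2793]
tool_rot: [-0.029, 1.0, 0.0, 0.0]
ft_force: [0.1, 0.5, 0.4]
grip_width: 0.0284
grip_force: 0.0
```

Call:
{"name": "play_rows", "arguments": {
  "gripper": [0.35, 0.35, 0.35, 0.35],
  "delta_pos": [
    [4, 6, -2],
    [7, 12, -2],
    [10, 18, -2],
    [10, 18, -2]
  ],
  "turn": [
    [0, 0, 0],
    [0, 0, 0],
    [0, 0, 0],
    [0, 0, 0]
  ]
}}

```text
time: 44.22
position: [0.419, 0.2791, 0.2993]
tool_rot: [-0.032, 1.0, 0.0, -0.0]
ft_force: [0.3, -0.7, -0.1]
grip_width: 0.0282
grip_force: 0.0
```

```bash
python3 - <<'E'
from h import *
T=shot('top','top12.png');S=shot('side','side12.png')
A=T['color'][:,:,::-1];B=S['color'][:,:,::-1]
o=np.zeros((600,790,3),np.uint8)
o[:,:450]=cv2.resize(B[150:330,255:420],(450,600),interpolation=cv2.INTER_CUBIC)
o[:300,455:]=cv2.resize(A[190:265,275:360],(335,300),interpolation=cv2.INTER_CUBIC)
o[300:,455:]=cv2.resize(A[150:350,130:510],(335,300),interpolation=cv2.INTER_AREA)
cv2.imwrite('pics/fin.png',o)
E
```

```text
(no output)
```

View pics/fin.png

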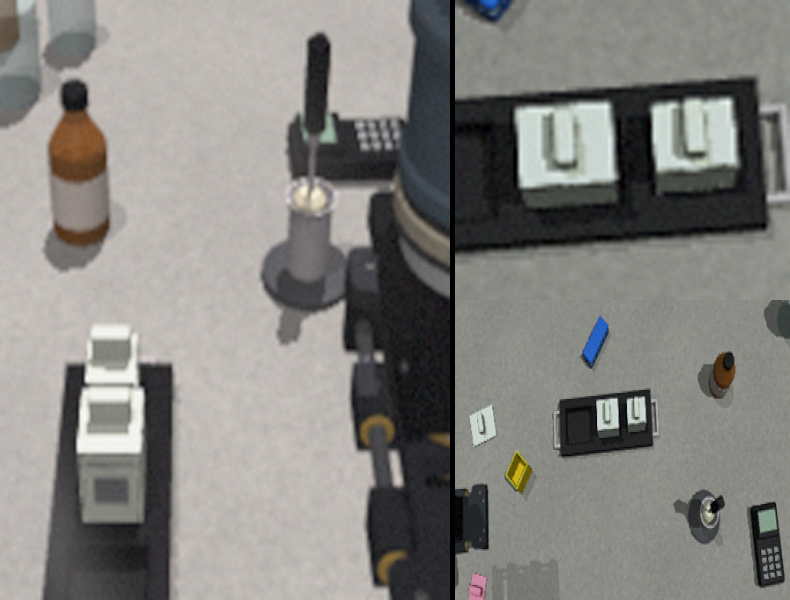

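```bash
python3 -c "
from rig import robot
print(robot.hand_in())"
```

```text
the job is handed in; nothing more can be done
None
```

The job is handed in at about 44 s of the 210 s allowed: the medium and small jars (the large jar was absent) are seated in their pockets, brushed medium first, and lidded. The brush is back in its stand, and the bottle, terminal, slide box and look-alikes were left alone; `hand_in` returned no verdict.

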